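# Next load on the drying plate

### The arm

A 6-joint arm with a two-finger parallel gripper is mounted at the origin on the work surface. World frame = base frame: x ahead of the robot, y to its left, z up, the work surface at z = 0. Lengths are in mm, angles in rad, forces in N, time in s.
With the tool pointing down it reaches from about 325 to 875 mm from the base axis. Payload 4.4 kg.
Tool frame: the origin (TCP) lies on the centre line of the jaws, within the pads' length; the fingertips stand 22 mm ahead of it and the grasp point (between the pads) lies 3 mm ahead of it (env.tips_ahead is the distance from the TCP to the fingertips, in mm); z points along the fingers, y is the line along which they close (so a half turn about z gives the same grasp; the last joint's range is limited). The gripper opens to 85 mm and grips with 20 to 120 N. Pads are 22 mm wide; open, the fingers measure 114 mm over their backs; the gripper's body (76 mm by 85 mm) begins 54 mm behind the grasp point. The pads swing forward as they close: fully open they stand 13 mm farther back than shut.
Start: joints at [1.185, 0.207, 1.542, -0, 1.393, -0.15], TCP at [134.342, 559.088, 253.282] pointing down, gripper open.
Joint ranges: [-2.73, 2.73], [-0.86, 2.22], [0.23, 2.46], [-1.11, 4.25], [0.08, 2.63], [-2.82, 2.82]. Speed limits (rad/s): [2.79, 2.79, 3.14, 3.14, 3.14, 3.14].

### API

Orientations are given as a rotation vector (axis times angle).
In Python, from cell import env gives the robot as it stands.
- The arm moves only by the tool apply_moves, never from a script. Its argument "moves" is one flat list of numbers, 5 for each row, row after row: the shift along the tool's x, y, z each as a share of 0.03 m, from -1 to 1, then the turn about the tool's z as a share of 180 degrees, from -1 to 1, then the finger opening in mm, from 0 to 85.4. In form: [x, y, z, roll, jaw, x, y, z, roll, jaw, ...]. A call has 1 to 12 rows; each row shifts and turns the commanded pose from where the row before left it, along the tool's axes as they then stand; what a row does not reach is not made up. A row lasts 1/12 s, in which the tool goes at most 41.7 mm and 7.16 degrees, less where a joint would pass 70% of its speed; a pose out of reach is approached as far as the arm can. A call with a number of a shift or a turn outside -1 to 1 is refused whole. A call with a gripper value outside its range is refused whole. The fingers move at their own pace and stop on an object; "grip_force" is the grip in N (left out, the last holds). Time passes only in rows, so rows that do not move let the fingers close. It gives the time, the measured TCP pose, the force, the opening and the grip force at its end, in the units of the state.
- env.get_obs(): the state, without advancing time (a new reading comes with each control period).
- env.grab_frame(name): name is "side" or "top"; returns a dict with "frame" (420x560x3 uint8, red, green, blue), "z_map" (420x560 float32, mm along the optical axis (not along the pixel's ray), 0 where there is no reading), "fx", "fy", "cx", "cy" (pixels), "D" ([k1, k2, p1, p2, k3] as OpenCV has them; the pictures are not rectified), "rvec" (rotation vector, rad) and "tvec" (3), from world to camera coordinates, as OpenCV has them. Camera axes: x right, y down, z forward; pixel columns grow to the right and rows downward; lengths in mm; the calibration is good to about 2 mm. A picture is of the moment at which its call begins.
- env.finish_job(): hands the job in; it is judged then, once.
The state is a dict: "t": time; "joint_pos": joint angles; "qvel": joint speeds; "joint_efforts": joint torques, N m; "ee_pos": TCP position; "orientation": TCP orientation; "wrist_force": force on the tool from outside, world axes, zero at the start; "moment": the same for the moment, N m; "grip_width": opening from 0.0 (shut) to 1.0 (fully open); "gripper_force": force on a finger pad.
Only numpy, scipy, OpenCV 4.12 (cv2) and the standard library are available. Lean on these libraries where they do the work, as an engineer would, in place of code of your own. Each camera call takes 0.05 s, during which the arm holds its last target. There are 200 camera calls.

### The job

The crock lid on the drying plate is dry: first turn the plate's dial all the way back to its off stop, then put the lid back on its crock, properly seated in the mouth, and take every drip pail off the hanging stand and stand it upright on the plate, inside the raised lip. When all that is done, turn the dial up until its white pointer line points at the brass rider clip, and leave everything there. Do not knock over the bottles, the jar or the tin.

Things in the scene. Friction and masses are not known exactly. Their poses are not given: they have to be found in the camera images.
- warmer: Electric drying plate, a grey case 345 x 230 mm, fixed to the table. Origin under its centre on the table; x runs from the white front deck with the dial (at x = -112 mm) to the steel plate (centre at x = +60 mm). The deck is 100 mm, the plate surface 50 mm above the table; its rear face is at x = -54 mm.
- plate (a point): Centre of the square steel plate's upper surface, 50 mm above the table; axes as the warmer's. A raised lip 6 mm high, 5 mm wide, runs round it; 212 x 212 mm is free inside, sides along x and y. The lid lies near its middle at the start; with it gone the pails fit with centres at 50 mm either side in x and y.
- dial (a joint): Angle of the dial in rad: 0 = off (end stop, pointer towards the long thick tick at the front, i.e. along the warmer's -x), growing clockwise seen from above up to 4.5 (end stop). It starts switched on at 1.0 to 2.6. It stays where it is left, light friction 0.04 Nm.
- dial_grip (a point): Point on the dial's vertical axis at gripping height, 37 mm above the deck. The dial is a black disc, 56 mm diameter, top 14 mm above the deck, carrying an upright bar grip 53 mm long, 14 mm thick, top 44 mm above the deck; a white line on one half of the bar's top is the pointer. The x axis points along the bar, away from the pointer end.
- dial_tip (a point): Point on the pointer's line 40 mm out from the dial axis, at gripping height (in the air just past the bar); it turns with the dial.
- rider_tip (a point): Point 40 mm out from the dial axis in the direction of the brass rider clip, at the same height as dial_tip: the pointer is on the rider when both points coincide. The clip is 18 mm long, 14 mm wide, 16 mm high, sits on the deck 41 to 59 mm from the axis; it does not move during a run, and it stands at a dial angle of 1.2 to 3.4.
- stand: Fixed stand, foot and cross bar with 3 pairs of steel prongs along its -x. Origin under the foot, on the table. Pairs at y = -110, 0, 110 mm; prongs 27 mm either side, 7 mm thick, level at 162 mm height, from x = 20 to upturned tips at x = -91 mm, 180 mm high. To unhook a pail: raise it 20 to 40 mm (bar over the tips, cup still under the prongs), draw it out along -x by 100 mm, then lift.
- pail1: Steel drip pail, 0.2 kg, one of three alike (one may be absent), hung by its handle bar. Origin: underside centre. Cup 84 mm diameter, 50 high. Rigid arched handle: uprights at y = +-38, flat bar 12 x 9 mm along y at height 105; on its middle a wooden grip: neck 12 (x) by 28 mm, height 110 to 131, under a cap 26 x 30 mm up to 139. Hanging: origin 65 mm above the table, x about -55 mm from the stand. Swings if knocked.
- pail2: Steel drip pail, 0.2 kg, one of three alike (one may be absent), hung by its handle bar. Origin: underside centre. Cup 84 mm diameter, 50 high. Rigid arched handle: uprights at y = +-38, flat bar 12 x 9 mm along y at height 105; on its middle a wooden grip: neck 12 (x) by 28 mm, height 110 to 131, under a cap 26 x 30 mm up to 139. Hanging: origin 65 mm above the table, x about -55 mm from the stand. Swings if knocked.
- pail3: Steel drip pail, 0.2 kg, one of three alike (one may be absent), hung by its handle bar. Origin: underside centre. Cup 84 mm diameter, 50 high. Rigid arched handle: uprights at y = +-38, flat bar 12 x 9 mm along y at height 105; on its middle a wooden grip: neck 12 (x) by 28 mm, height 110 to 131, under a cap 26 x 30 mm up to 139. Hanging: origin 65 mm above the table, x about -55 mm from the stand. Swings if knocked.
- lid: Brown glazed stoneware lid, 0.4 kg, lying right way up on the plate. Origin: centre of the underside of its plug. Plug 104 mm diameter, 12 mm high; above it a flange of 136 mm diameter, 8 mm thick (12 to 20 mm); then a low dome; a neck 26 mm diameter (31 to 50 mm height) under a knob head of 42 mm diameter (50 to 61 mm height).
- crock: Small brown glazed stoneware crock, fixed, 188 mm diameter at the belly, 170 mm high, with a white tap towards -x. Origin under its centre on the table.
- mouth (a point): Centre of the crock's mouth in the plane of its rim, 170 mm above the table. Mouth 120 mm inside, rim 132 mm outside. With the lid seated its plug hangs in the mouth, flange on the rim, and the lid's origin is 12 mm below this point.
- bottle1: Clear bottle with white stopper, 68 mm diameter, 210 mm high, standing behind the stand. Bystander: leave it standing.
- bottle2: Green glass bottle, 68 mm diameter, 190 mm high, standing to the right of the plate beyond the crock. Bystander: leave it standing.
- jar: Glass jar with wooden lid, 72 mm diameter, 75 mm high, near the robot in front of the crock. Bystander: leave it standing.
- tin: Metal tin, 80 mm diameter, 100 mm high, beyond the plate. Bystander: leave it standing.
Mind the look-alikes: they are no part of the job. Leave any purple or red look-alike of the pail1 alone.

How it is judged (in metres and radians):
On the way, in this order (a step that is already met when the one before it is completed fails the run):
1. the dial is turned back to its off stop (value of joint dial below 0.12 rad), for 0.2 s.
2. with the dial off, the lid is seated on the crock and every pail stands on the plate (value of joint dial below 0.12 rad and horizontal distance between lid and mouth below 0.012 m and z of lid in the frame of mouth between -0.02 and -0.007 m and angle between each of lid, pail1, pail2, pail3's own z axis and vertical below 0.1 rad and linear speed of each of lid, pail1, pail2, pail3 below 0.03 m/s and x of pail1 in the frame of plate between -0.075 and 0.075 m and y of pail1 in the frame of plate between -0.075 and 0.075 m and z of pail1 in the frame of plate between -0.004 and 0.005 m and x of pail2 in the frame of plate between -0.075 and 0.075 m and y of pail2 in the frame of plate between -0.075 and 0.075 m and z of pail2 in the frame of plate between -0.004 and 0.005 m and x of pail3 in the frame of plate between -0.075 and 0.075 m and y of pail3 in the frame of plate between -0.075 and 0.075 m and z of pail3 in the frame of plate between -0.004 and 0.005 m), for 0.2 s.
3. the dial's pointer is on the rider clip (horizontal distance between dial_tip and rider_tip below 0.005 m), for 0.2 s.
At the end, for the whole second after the job is handed in: Pointer within 5 mm at 40 mm radius (7 degrees) of the rider; lid level in the crock mouth, within 12 mm of its centre; every pail present upright and at rest on the plate inside the lip. Before that, dial off (below 0.12 rad) and kept off until lid and pails are in place (horizontal distance between dial_tip and rider_tip below 0.005 m and velocity of joint dial below 0.05 rad/s and horizontal distance between lid and mouth below 0.012 m and z of lid in the frame of mouth between -0.02 and -0.007 m and angle between each of lid, pail1, pail2, pail3's own z axis and vertical below 0.1 rad and linear speed of each of lid, pail1, pail2, pail3 below 0.03 m/s and x of pail1 in the frame of plate between -0.075 and 0.075 m and y of pail1 in the frame of plate between -0.075 and 0.075 m and z of pail1 in the frame of plate between -0.004 and 0.005 m and x of pail2 in the frame of plate between -0.075 and 0.075 m and y of pail2 in the frame of plate between -0.075 and 0.075 m and z of pail2 in the frame of plate between -0.004 and 0.005 m and x of pail3 in the frame of plate between -0.075 and 0.075 m and y of pail3 in the frame of plate between -0.075 and 0.075 m and z of pail3 in the frame of plate between -0.004 and 0.005 m); the robot touches nothing.
It fails at once if a bottle, the jar or the tin is knocked over (angle between any of bottle1, bottle2, jar, tin's own z axis and vertical above 0.6 rad).
Of pail1, pail2, pail3 only 2 to 3 are there at a start; the rules pass over those that are not, and their reading is None.
At some moment in a run one of pail1, pail2, pail3, lid may be knocked a few centimetres aside while the robot is not near it.
Once in a run the grip may slacken for a moment while it holds something.
It also fails if it takes over 210 s, if anything falls off the work surface, if the arm or the gripper's body presses on something with over 40 N, if the wrist force passes 120 N, or if a joint passes its speed limit or range.

## Working session

There is one attempt and no reset: what is moved stays moved. The work goes in short steps, Python scripts to look and compute and a tool call to move; the robot and the scene stay as the last step left them, time stands still between calls to the robot, and variables do not carry over. Pictures are saved under pics/ and viewed, at most 14 in all, crops included, and the job is handed in when it is done.

Besides the shell and the picture viewer there is one more tool, called after "Call:" by a JSON object that holds its "op" and its "data". apply_moves: Moves the arm, as the interface text tells. Its arguments: {"type":"object","properties":{"moves":{"type":"array"},"grip_force":{"type":"number"}},"required":["moves"]}

```bash
ls; mkdir -p pics
cat > h.py <<'E'
import numpy as np, cv2
from cell import env
def cam(n):
    f=env.grab_frame(n); f['K']=np.array([[f['fx'],0,f['cx']],[0,f['fy'],f['cy']],[0,0,1.]])
    f['R']=cv2.Rodrigues(np.array(f['rvec'],float))[0]; f['t']=np.array(f['tvec'],float).ravel(); f['D']=np.array(f['D'],float); return f
def cloud(f):
    h,w=f['z_map'].shape; u,v=np.meshgrid(np.arange(w),np.arange(h))
    p=np.stack([u,v],-1).reshape(-1,1,2).astype(float)
    n=cv2.undistortPoints(p,f['K'],f['D']).reshape(h,w,2)
    z=f['z_map'].astype(float); P=np.dstack([n[...,0]*z,n[...,1]*z,z])
    W=(P-f['t'])@f['R']; W[z<=0]=np.nan; return W
def ray(f,u,v,zw):  # pixel on world plane z=zw
    n=cv2.undistortPoints(np.array([[[u,v]]],float),f['K'],f['D']).ravel()
    d=f['R'].T@np.array([n[0],n[1],1]); c=-f['R'].T@f['t']; return c+d*(zw-c[2])/d[2]
def save(f,name,box=None,s=1):
    im=f['frame'][...,::-1]
    if box: im=im[box[1]:box[3],box[0]:box[2]]
    cv2.imwrite('pics/'+name,cv2.resize(im,None,fx=s,fy=s,interpolation=cv2.INTER_CUBIC))
def show():
    o=env.get_obs(); R=cv2.Rodrigues(np.array(o['orientation'],float))[0]
    print('t',round(o['t'],2),'p',np.round(o['ee_pos'],1),'x',np.round(R[:,0],3),'y',np.round(R[:,1],3),'z',np.round(R[:,2],3),'w',round(o['grip_width'],3),'F',np.round(o['wrist_force'],1),'q',np.round(o['joint_pos'],2),'gf',o['gripper_force'])
    return o,R
E
python3 - <<'E'
from h import *
show()
for n in('top','side'):
    f=cam(n); save(f,n+'0.png',s=1.4); print(n,-f['R'].T@f['t'],f['R'][2])
    W=cloud(f); np.save(n+'W.npy',W); np.save(n+'I.npy',f['frame'])
E
```

```text
pics
t 0.0 p [134.1 558.4 252.1] x [-0.972  0.234  0.   ] y [ 0.234  0.972 -0.002] z [-0.001 -0.002 -1.   ] w 1.001 F [-0.2 -0.1  0.6] q [ 1.18  0.21  1.54 -0.    1.39 -0.15] gf 0.0
top [ 372.71635394   93.18640555 1275.42428985] [ 0.12095967 -0.01187215 -0.99258642]
side [  92.76268474 -738.56346537 1233.45027967] [ 0.2957052   0.56014155 -0.77382161]
```

View pics/top0.png

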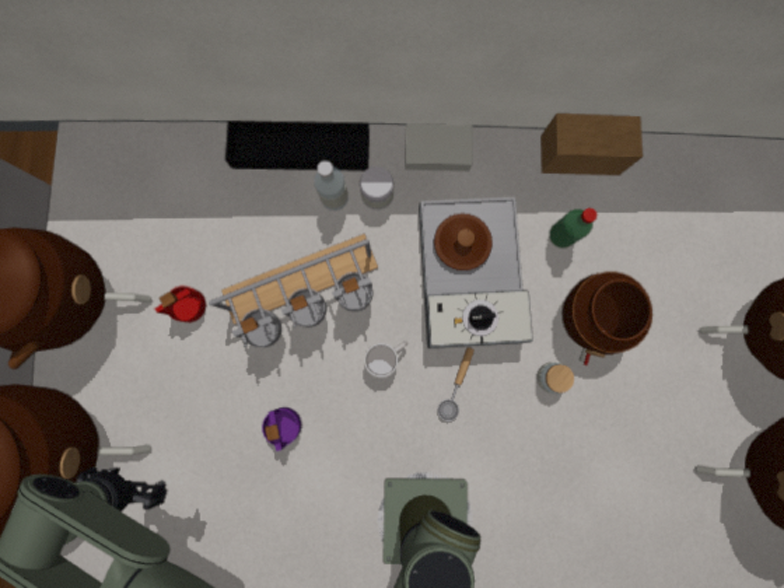

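View pics/side0.png

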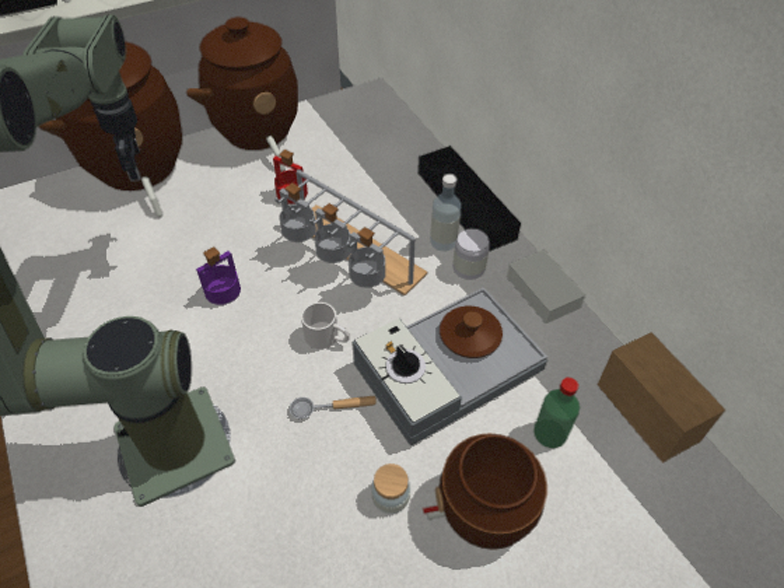

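The top view shows the lid on the plate at (463,242), the dial at (481,318), the rider at (458,320), the crock mouth at (622,305) and three steel pails at (262,328), (306,307) and (354,291). The purple and red pails are look-alikes. Next I'll measure from the depth map.

```bash
cat > meas.py <<'E'
from h import *
W=np.load('topW.npy'); I=np.load('topI.npy')
def reg(u0,v0,u1,v1,zl,zh):
    b=np.zeros(W.shape[:2],bool); b[int(v0/1.4):int(v1/1.4),int(u0/1.4):int(u1/1.4)]=1
    return b&(W[...,2]>zl)&(W[...,2]<zh)
def rect(m,n):
    p=W[m][:,:2].astype(np.float32); r=cv2.minAreaRect(p); print(n,m.sum(),'rect',np.round(r,2) if 0 else r,'z',np.median(W[m][:,2]))
rect(reg(410,280,540,355,94,106),'deck')
rect(reg(410,190,530,300,44,62),'plate')
m=reg(410,190,540,355,44,106); rect(m,'warmer')
def circ(m,n):
    p=W[m][:,:2].astype(np.float32); c=cv2.minEnclosingCircle(p); print(n,m.sum(),c,'mean',p.mean(0),'z',np.median(W[m][:,2]))
circ(reg(430,200,500,275,103,116),'knob')
circ(reg(430,200,500,275,66,90),'lid flange+dome')
circ(reg(560,260,660,360,164,176),'rim')
circ(reg(450,290,512,345,138,150),'dialbar'); rect(reg(450,290,512,345,138,150),'dialbar')
circ(reg(450,290,512,345,109,136),'disc')
rect(reg(445,305,466,335,106,125),'rider')
for n,b in dict(a=(225,300,285,350),b=(280,280,330,330),c=(335,265,380,310)).items():
    m=reg(*b,192,215); rect(m,'cap'+n); circ(m,'cap'+n)
circ(reg(310,155,350,210,195,225),'bottle1'); circ(reg(355,165,400,205,90,110),'tin')
circ(reg(535,355,580,400,60,85),'jar'); circ(reg(580,200,600,230,175,200),'bottle2')
rect(reg(210,225,380,310,3,35),'foot')
mm=reg(210,225,390,310,150,215); rect(mm,'xbar')
circ(reg(360,340,410,380,10,120),'mug')
E
python3 meas.py
python3 - <<'E'
from h import *
f=cam('top'); save(f,'dial0.png',(290,195,395,255),7)
E
```

```text
deck 2254 rect ((463.84454345703125, -109.78752899169922), (117.67400360107422, 230.2425994873047), 4.108340740203857) z 100.81211557230839
plate 3196 rect ((635.3041381835938, -97.97144317626953), (228.04713439941406, 230.68397521972656), 4.003279685974121) z 51.313626182688786
warmer 6799 rect ((577.0575561523438, -102.8941650390625), (344.9026184082031, 232.4359130859375), 3.992297887802124) z 69.67985532061115
knob 132 ((643.7083129882812, -76.3641128540039), 20.671579360961914) mean [643.      -75.62958] z 111.98900548272411
lid flange+dome 1212 ((643.0996704101562, -76.4945068359375), 67.96549224853516) mean [640.77856 -75.02786] z 73.62109642157886
rim 312 ((481.5475158691406, -399.57806396484375), 67.02117919921875) mean [ 482.0289  -396.50757] z 170.50725022379473
dialbar 82 ((465.2763671875, -108.52326202392578), 25.57162857055664) mean [ 464.59012  -108.189384] z 144.5422448166999
dialbar 82 rect ((464.7628173828125, -108.59271240234375), (13.802245140075684, 50.764251708984375), 7.949424743652344) z 144.5422448166999
disc 226 ((460.9421691894531, -98.79994201660156), 48.1
[... 1106 characters left out ...]
5.771240234375), 38.677032470703125) mean [768.01196  125.737915] z 100.10276074801683
jar 344 ((332.5855407714844, -295.70501708984375), 33.106109619140625) mean [ 332.61    -293.52155] z 75.60835389007599
bottle2 102 ((679.25, -329.03369140625), 16.29913902282715) mean [ 677.461   -327.95206] z 190.18981011094695
foot 2471 rect ((587.6044921875, 322.15802001953125), (206.6728057861328, 408.1976013183594), 1.0891929864883423) z 11.501336982505629
xbar 1170 rect ((500.4344482421875, 280.36932373046875), (119.21137237548828, 357.06427001953125), 23.0061092376709) z 167.94429973240435
mug 176 ((377.2362060546875, 91.68246459960938), 55.60693359375) mean [373.81833 100.05972] z 71.6162306312471
```

View pics/dial0.png

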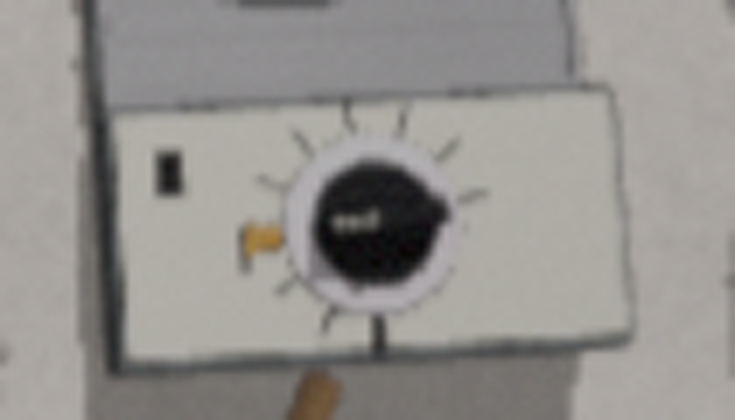

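The crop shows the white pointer on the +y half of the bar at about (355,220) and the brass rider at about (263,238). The off tick is at (378,335). Now I'll refine the rider angle and plan the first move.

```bash
cat > plan.py <<'E'
from h import *
import sys
def roll(yawy):   # deg, desired yaw of tool y, nearest of half-turn equivalents within joint6 range
    o,R=show(); cur=np.degrees(np.arctan2(R[1,1],R[0,1])); q6=np.degrees(o['joint_pos'][5])
    for k in(-360,-180,0,180,360):
        d=cur-(yawy+k)   # + roll = clockwise
        if abs(q6+d)<155: print('roll deg %.1f -> q6now+ %.0f share %.3f rows %.1f'%(d,q6+d,d/180,abs(d)/7.16))
def go(p,*wps):
    o,R=show(); c=np.array(o['ee_pos'],float)
    if p: # yaw override of tool y in deg after a roll
        a=np.radians(p-0.0); y=np.array([np.cos(a),np.sin(a),0]); z=np.array([0,0,-1.]); R=np.stack([np.cross(y,z),y,z],1)
    for w in wps:
        w=np.array(w,float); d=R.T@(w-c); n=max(1,int(np.ceil(np.abs(d).max()/29.5)))
        print(w,'tool d mm',np.round(d,1),'n',n,'share',np.round(d/n/30,3)); c=w
E
python3 - <<'E'
from plan import *
for n in('top','side'):
    W=np.load(n+'W.npy'); I=np.load(n+'I.npy'); h=cv2.cvtColor(I,cv2.COLOR_RGB2HSV)
    m=(h[...,0]>12)&(h[...,0]<30)&(h[...,1]>110)&(h[...,2]>90)&(W[...,2]>99)&(W[...,2]<125)&(np.hypot(W[...,0]-465,W[...,1]+109.5)<75)
    p=W[m]; c=p.mean(0); d=c[:2]-[465,-109.5]; print(n,m.sum(),c,np.hypot(*d),'yaw',np.degrees(np.arctan2(d[1],d[0])))
    m2=(np.hypot(W[...,0]-465,W[...,1]+109.5)<32)&(W[...,2]>139)&(W[...,2]<150)
    r=cv2.minAreaRect(W[m2][:,:2].astype(np.float32)); print(r)
    wm=m2&(I.min(-1)>120); print('white',wm.sum(),W[wm].mean(0) if wm.any() else '')
roll(8)
go(None,(300,224,252),(465,-109.5,215))
E
```

```text
top 12 [455.90038254 -59.59955007 112.41130247] 50.72334710550842 yaw 100.33464006863676
((464.7628173828125, -108.59271240234375), (13.802245140075684, 50.764251708984375), 7.949424743652344)
white 0 
side 24 [458.10793519 -59.30541841 109.34378208] 50.665536393914614 yaw 97.81822041469567
((464.9855041503906, -110.91465759277344), (15.933574676513672, 54.21790313720703), 12.678515434265137)
white 2 [464.29724528 -99.32647544 144.42732808]
t 0.15 p [134.1 558.6 252.4] x [-0.972  0.234  0.   ] y [ 0.234  0.972 -0.002] z [-0.001 -0.002 -1.   ] w 0.999 F [ 0.5  0.5 -0.3] q [ 1.18  0.21  1.54 -0.    1.39 -0.15] gf 0.0
roll deg 68.5 -> q6now+ 60 share 0.380 rows 9.6
roll deg -111.5 -> q6now+ -120 share -0.620 rows 15.6
t 0.15 p [134.1 558.6 252.4] x [-0.972  0.234  0.   ] y [ 0.234  0.972 -0.002] z [-0.001 -0.002 -1.   ] w 0.999 F [ 0.5  0.5 -0.3] q [ 1.18  0.21  1.54 -0.    1.39 -0.15] gf 0.0
[300. 224. 252.] tool d mm [-239.4 -286.6    0.8] n 10 share [-0.798 -0.955  0.003]
[ 465.  -109.5  215. ] tool d mm [-238.4 -285.7   37.5] n 10 share [-0.795 -0.952  0.125]
```

Call:
{"op": "apply_moves", "data": {"moves": [-0.8,-0.95,0,0,85,-0.8,-0.95,0,0,85,-0.8,-0.95,0,0,85,-0.8,-0.95,0,0,85,-0.8,-0.95,0,0,85,-0.8,-0.95,0,0,85,-0.8,-0.95,0,0,85,-0.8,-0.95,0,0,85,-0.8,-0.95,0,0,85,-0.8,-0.95,0,0,85]}}

```text
t: 0.98
ee_pos: [301.2, 224.2, 253.2]
orientation: [0.368, 3.12, 0.0]
wrist_force: [1.4, 0.8, 0.7]
grip_width: 0.996
gripper_force: 0.0
```

Call:
{"op": "apply_moves", "data": {"moves": [-0.8,-0.95,0,0,60,-0.8,-0.95,0,0,60,-0.8,-0.95,0,0,60,-0.8,-0.95,0,0,60,-0.8,-0.95,0,0,60,-0.8,-0.95,0,0,60,-0.8,-0.95,0,0,60,-0.8,-0.95,0,0,60,-0.8,-0.95,0,0,60,-0.8,-0.95,0,0,60]}}

```text
t: 1.82
ee_pos: [468.1, -109.1, 253.0]
orientation: [-0.371, -3.119, -0.0]
wrist_force: [1.5, 0.2, 0.6]
grip_width: 0.702
gripper_force: 0.0
```

Call:
{"op": "apply_moves", "data": {"moves": [0,0,0,0.038,50,0,0,0,0.038,50,0,0,0.2,0.038,50,0,0,0.2,0.038,50,0,0,0.2,0.038,50,0,0,0.2,0.038,50,0,0,0.2,0.038,50,0,0,0.2,0.038,50,0,0,0,0.038,50,0,0,0,0.038,50,0,0,0,0,50,0,0,0,0,50]}}

```text
t: 2.82
ee_pos: [467.7, -107.2, 217.1]
orientation: [-2.055, -2.375, 0.0]
wrist_force: [0.8, 0.5, -0.3]
grip_width: 0.584
gripper_force: 0.0
```

```bash
python3 -c "
from plan import *
go(None,(465,-109.5,200),(465,-109.5,142))"
```

```text
t 2.82 p [ 467.7 -107.2  217.1] x [-0.144  0.99   0.   ] y [ 0.99   0.144 -0.   ] z [-0.  0. -1.] w 0.584 F [ 0.8  0.5 -0.3] q [-0.41  0.04  1.81 -0.    1.3  -0.55] gf 0.0
[ 465.  -109.5  200. ] tool d mm [-1.9 -3.  17.1] n 1 share [-0.063 -0.1    0.569]
[ 465.  -109.5  142. ] tool d mm [-0.  0. 58.] n 2 share [-0.     0.     0.967]
```

Call:
{"op": "apply_moves", "data": {"moves": [-0.06,-0.1,0.57,0,50,0,0,0.6,0,50,0,0,0.6,0,50,0,0,0.5,0,50,0,0,0.23,0,50,0,0,0,0,50,0,0,0,0,0,0,0,0,0,0,0,0,0,0,0,0,0,0,0,0,0,0,0,0,0,0,0,0,0,0], "grip_force": 35}}

```text
t: 3.82
ee_pos: [464.3, -110.1, 143.7]
orientation: [-2.057, -2.373, 0.004]
wrist_force: [-5.3, -1.5, 6.0]
grip_width: 0.156
gripper_force: 35.7
```

```bash
python3 -c "
from plan import *
o,_=show(); print(o['moment'])"
```

```text
t 3.82 p [ 464.3 -110.1  143.7] x [-0.142  0.99  -0.001] y [ 0.99   0.142 -0.003] z [-0.002 -0.002 -1.   ] w 0.156 F [-5.3 -1.5  6. ] q [-0.41  0.13  1.88 -0.    1.14 -0.55] gf 35.65926253795624
[-0.22115367  1.04051938  0.0342116 ]
```

Gripped (opening 13 mm). Now I'll turn it to off, counter-clockwise.

Call:
{"op": "apply_moves", "data": {"moves": [0,0,0,-0.039,0,0,0,0,-0.039,0,0,0,0,-0.039,0,0,0,0,-0.039,0,0,0,0,-0.039,0,0,0,0,-0.039,0,0,0,0,-0.039,0,0,0,0,-0.039,0,0,0,0,-0.039,0,0,0,0,-0.039,0,0,0,0,-0.039,0,0,0,0,-0.039,0]}}

```text
t: 4.82
ee_pos: [465.3, -108.7, 143.7]
orientation: [-0.073, 3.14, 0.002]
wrist_force: [-2.2, 3.4, 4.4]
grip_width: 0.155
gripper_force: 35.5
```

Call:
{"op": "apply_moves", "data": {"moves": [0,0,0,-0.015,0,0,0,0,0,0,0,0,0,0,0,0,0,0,0,0,0,0,0,0,0]}}

```text
t: 5.23
ee_pos: [465.3, -108.7, 143.7]
orientation: [-0.134, 3.138, 0.003]
wrist_force: [-3.0, 3.8, 6.0]
grip_width: 0.158
gripper_force: 36.5
```

```bash
python3 -c "
from plan import *
o,R=show(); print(o['moment'],np.degrees(np.arctan2(R[1,1],R[0,1])))"
```

```text
t 5.23 p [ 465.3 -108.7  143.7] x [-0.996 -0.085 -0.001] y [-0.085  0.996  0.002] z [ 0.     0.002 -1.   ] w 0.158 F [-3.   3.8  6. ] q [-0.41  0.13  1.88  0.    1.13 -2.07] gf 36.459218859672546
[ 0.64157203  0.62092957 -0.58528831] 94.8849595939432
```

Call:
{"op": "apply_moves", "data": {"moves": [0,0,0,0,50,0,0,0,0,50,0,0,0,0,50,0,0,-0.5,0,60,0,0,-1,0,70,0,0,-1,0,80,0,0,-1,0,85,0,0,-0.5,0,85]}}

```text
t: 5.9
ee_pos: [467.0, -110.4, 266.6]
orientation: [-0.138, 3.132, -0.005]
wrist_force: [0.4, -0.0, 0.4]
grip_width: 0.994
gripper_force: 0.0
```

Run:
```python
from plan import *
go(None,(643.3,-76.2,240),(643.3,-76.2,108))
f=cam('side'); W=cloud(f); save(f,'dial1.png',(240,215,400,325),5)
m2=(np.hypot(W[...,0]-465,W[...,1]+109.5)<32)&(W[...,2]>139)&(W[...,2]<150)
print(m2.sum(),cv2.minAreaRect(W[m2][:,:2].astype(np.float32)))
```

```text
t 5.9 p [ 467.  -110.4  266.6] x [-0.996 -0.088 -0.006] y [-0.088  0.996 -0.004] z [ 0.006 -0.003 -1.   ] w 0.994 F [ 0.4 -0.   0.4] q [-0.41 -0.01  1.75 -0.    1.39 -2.07] gf 0.0
[643.3 -76.2 240. ] tool d mm [-178.5   18.7   27.6] n 7 share [-0.85   0.089  0.131]
[643.3 -76.2 108. ] tool d mm [  0.8   0.5 132. ] n 5 share [0.005 0.003 0.88 ]
91 ((464.92138671875, -109.90766143798828), (50.96373748779297, 16.00446128845215), 1.9021799564361572)
```

View pics/dial1.png

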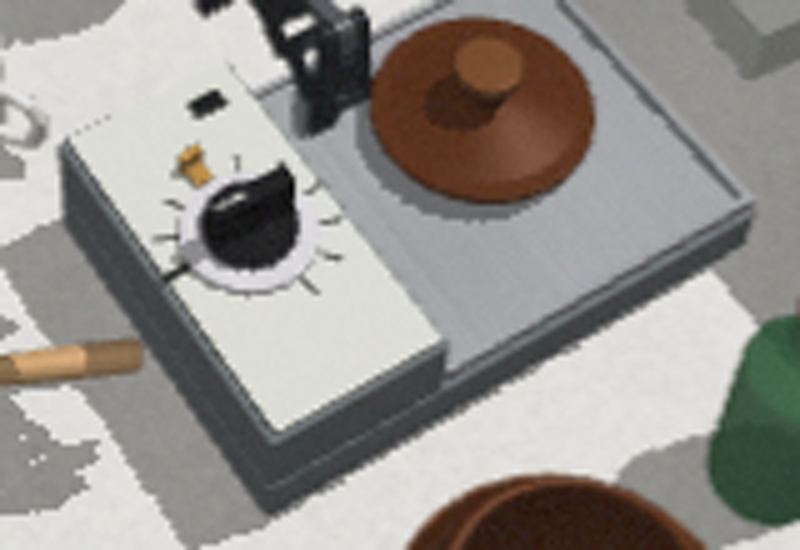

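The white pointer line now points at the long thick tick near (175,272), so the dial is off. Next, the lid.

Call:
{"op": "apply_moves", "data": {"moves": [-0.85,0.09,0.13,0,85,-0.85,0.09,0.13,0,85,-0.85,0.09,0.13,0,85,-0.85,0.09,0.13,0,85,-0.85,0.09,0.13,0,85,-0.85,0.09,0.13,0,85,-0.85,0.09,0.13,0,85,0,0,0.9,0,85,0,0,0.9,0,85,0,0,0.6,0,85,0,0,0,0,85,0,0,0,0,85]}}

```text
t: 6.95
ee_pos: [640.1, -74.8, 160.9]
orientation: [0.138, -3.135, -0.002]
wrist_force: [0.0, -0.2, -0.3]
grip_width: 0.994
gripper_force: 0.0
```

Run:
```python
from plan import *
go(None,(643.3,-76.2,107))
```

```text
t 6.95 p [640.1 -74.8 160.9] x [-0.996 -0.088  0.004] y [-0.088  0.996  0.001] z [-0.004  0.001 -1.   ] w 0.994 F [ 0.  -0.2 -0.3] q [-0.25  0.44  1.44 -0.    1.27 -1.91] gf 0.0
[643.3 -76.2 107. ] tool d mm [-3.2 -1.8 53.8] n 2 share [-0.054 -0.03   0.897]
```

Call:
{"op": "apply_moves", "data": {"moves": [-0.11,-0.06,0.5,0,85,0,0,0.6,0,85,0,0,0.6,0,85,0,0,0.1,0,85,0,0,0,0,85,0,0,0,0,20,0,0,0,0,20,0,0,0,0,20,0,0,0,0,20,0,0,0,0,20,0,0,0,0,20], "grip_force": 70}}

```text
t: 7.87
ee_pos: [646.2, -76.6, 111.1]
orientation: [-0.138, 3.135, -0.001]
wrist_force: [-0.7, 1.4, 6.2]
grip_width: 0.464
gripper_force: 70.4
```

Run:
```python
from plan import *
show()
```

```text
t 7.87 p [646.2 -76.6 111.1] x [-0.996 -0.088 -0.004] y [-0.088  0.996 -0.001] z [ 0.004 -0.001 -1.   ] w 0.464 F [-0.7  1.4  6.2] q [-0.25  0.5   1.46  0.    1.18 -1.91] gf 70.4443109035492
```

Call:
{"op": "apply_moves", "data": {"moves": [0,0,-0.3,0,20,0,0,-0.6,0,20,0,0,-0.8,0,20,0,0,-0.8,0,20,0,0,-0.8,0,20,0,0,-0.8,0,20,0,0,-0.5,0,20,0,0,-0.2,0,20,0,0,0,0,20]}}

```text
t: 8.62
ee_pos: [645.3, -76.7, 254.7]
orientation: [-0.138, 3.136, -0.001]
wrist_force: [0.0, -0.4, -2.7]
grip_width: 0.463
gripper_force: 70.7
```

Run:
```python
from plan import *
go(None,(481.5,-399,250))
```

```text
t 8.62 p [645.3 -76.7 254.7] x [-0.996 -0.088 -0.003] y [-0.088  0.996 -0.001] z [ 0.003 -0.001 -1.   ] w 0.463 F [ 0.  -0.4 -2.7] q [-0.25  0.36  1.34 -0.    1.43 -1.91] gf 70.68922162055969
[ 481.5 -399.   250. ] tool d mm [ 191.5 -306.7    4.5] n 11 share [ 0.58  -0.929  0.014]
```

Call:
{"op": "apply_moves", "data": {"moves": [0.3,-0.48,0,0,20,0.5,-0.8,0,0,20,0.5,-0.8,0,0,20,0.5,-0.8,0,0,20,0.5,-0.8,0,0,20,0.5,-0.8,0,0,20,0.5,-0.8,0,0,20,0.5,-0.8,0,0,20,0.5,-0.8,0,0,20,0.5,-0.8,0,0,20,0.5,-0.8,0,0,20,0.5,-0.8,0,0,20]}}

```text
t: 9.62
ee_pos: [493.9, -369.2, 250.1]
orientation: [0.138, -3.135, -0.006]
wrist_force: [0.5, -0.8, -2.1]
grip_width: 0.461
gripper_force: 71.0
```

Call:
{"op": "apply_moves", "data": {"moves": [0.4,-0.64,0,0,20,0.2,-0.32,0,0,20,0,0,0,0,20,0,0,0,0,20,0,0,0,0,20,0,0,0,0,20]}}

```text
t: 10.12
ee_pos: [481.1, -397.8, 252.5]
orientation: [0.141, -3.138, -0.002]
wrist_force: [-0.9, 0.4, -3.1]
grip_width: 0.459
gripper_force: 71.1
```

Run:
```python
from plan import *
show()
for n in('side','top'):
    f=cam(n); W=cloud(f); save(f,n+'lid.png',(300,230,440,400) if n=='side' else (370,150,510,290),4 if n=='top' else 3.4)
    d=np.hypot(W[...,0]-481.5,W[...,1]+399)
    for zl,zh,r in((164,176,75),(181,215,80)):
        m=(d<r)&(W[...,2]>zl)&(W[...,2]<zh); p=W[m]
        if m.sum()>20: print(n,zl,m.sum(),cv2.minEnclosingCircle(p[:,:2].astype(np.float32)),p[:,2].min(),np.median(p[:,2]))
    np.save(n+'W2.npy',W); np.save(n+'I2.npy',f['frame'])
```

```text
t 10.12 p [ 481.1 -397.8  252.5] x [-0.996 -0.089  0.   ] y [-0.089  0.996  0.001] z [-0.     0.001 -1.   ] w 0.459 F [-0.9  0.4 -3.1] q [-0.83  0.31  1.41  0.    1.42 -2.49] gf 71.11492037773132
side 164 234 ((474.0551452636719, -407.6750793457031), 64.45304107666016) 164.04764780901843 169.9693753609873
side 181 901 ((478.7972717285156, -398.5174255371094), 68.63655090332031) 202.3245945420976 212.511424242032
top 164 135 ((481.15667724609375, -387.8304443359375), 65.51214599609375) 164.19125019658043 170.227400511532
top 181 478 ((478.35406494140625, -398.1461181640625), 68.2969970703125) 207.33418423663036 212.488449338277
```

View pics/sidelid.png

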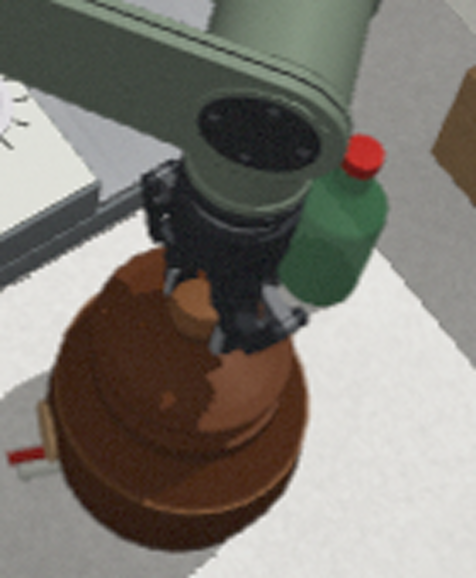

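The side view shows the lid held level above the crock at about (200,370), bottle untouched. I'll refine the mouth centre before lowering.

Run:
```python
from plan import *
from scipy.optimize import least_squares
for n in('top','side'):
    W=np.load(n+'W.npy'); d=np.hypot(W[...,0]-481.5,W[...,1]+399)
    m=(d<80)&(d>50)&(W[...,2]>166)&(W[...,2]<175); p=W[m][:,:2]
    r=least_squares(lambda q:np.hypot(*(p-q).T)-63,[481,-399],loss='soft_l1').x
    e=cv2.minEnclosingCircle(p.astype(np.float32)); print(n,m.sum(),r,e)
go(None,(483.9,-398.9,252.5))
```

```text
top 286 [ 481.17129229 -398.48835091] ((481.4470520019531, -399.7290344238281), 66.97725677490234)
side 471 [ 481.59309714 -399.39995172] ((482.6273193359375, -398.5189208984375), 68.18636322021484)
t 10.22 p [ 481.2 -398.1  252.9] x [-0.996 -0.09  -0.   ] y [-0.09   0.996  0.   ] z [-0.  0. -1.] w 0.464 F [ 0.4  0.5 -3.9] q [-0.83  0.31  1.41  0.    1.42 -2.49] gf 71.11457347869873
[ 483.9 -398.9  252.5] tool d mm [-2.7 -1.1  0.4] n 1 share [-0.088 -0.035  0.013]
```

Call:
{"op": "apply_moves", "data": {"moves": [-0.09,-0.03,0,0,20,0,0,0.2,0,20,0,0,0.2,0,20,0,0,0.2,0,20,0,0,0.2,0,20,0,0,0.1,0,20,0,0,0.07,0,20,0,0,0.05,0,20,0,0,0,0,20,0,0,0,0,20]}}

```text
t: 11.05
ee_pos: [483.3, -400.2, 222.6]
orientation: [-0.138, 3.138, -0.0]
wrist_force: [-0.1, 0.9, -3.1]
grip_width: 0.463
gripper_force: 71.1
```

Call:
{"op": "apply_moves", "data": {"moves": [0,0,0.05,0,20,0,0,0.03,0,20,0,0,0,0,20,0,0,0,0,20]}}

```text
t: 11.38
ee_pos: [483.2, -400.0, 220.0]
orientation: [-0.138, 3.139, -0.0]
wrist_force: [-0.3, 0.1, -3.0]
grip_width: 0.46
gripper_force: 71.1
```

Call:
{"op": "apply_moves", "data": {"moves": [0,0,0.05,0,20,0,0,0.03,0,20,0,0,0,0,20,0,0,0,0,20]}}

```text
t: 11.72
ee_pos: [483.4, -400.3, 219.0]
orientation: [-0.138, 3.138, -0.002]
wrist_force: [-3.1, 0.8, 5.8]
grip_width: 0.465
gripper_force: 71.9
```

Call:
{"op": "apply_moves", "data": {"moves": [0,0,0.04,0,20,0,0,0,0,20,0,0,0,0,20]}}

```text
t: 11.97
ee_pos: [483.4, -400.3, 219.0]
orientation: [-0.138, 3.138, -0.002]
wrist_force: [-4.0, 3.8, 9.9]
grip_width: 0.459
gripper_force: 72.3
```

Call:
{"op": "apply_moves", "data": {"moves": [0,0,0,0,60,0,0,0,0,75,0,0,0,0,85,0,0,-0.3,0,85,0,0,-0.8,0,85,0,0,-0.8,0,85,0,0,-0.8,0,85,0,0,0,0.038,85,0,0,0,0.038,85,0,0,0,0.038,85,0,0,0,0.038,85,0,0,0,0.038,85]}}

```text
t: 12.97
ee_pos: [483.4, -400.2, 297.9]
orientation: [0.8, 3.037, -0.001]
wrist_force: [-0.5, 0.0, 0.3]
grip_width: 0.991
gripper_force: 0.0
```

Call:
{"op": "apply_moves", "data": {"moves": [0,0,0,0.038,85,0,0,0,0.038,85,0,0,0,0.038,85,0,0,0,0.038,85,0,0,0,0.038,85,0,0,0,0.016,85,0,0,0,0,85,0,0,0,0,85]}}

```text
t: 13.63
ee_pos: [483.3, -400.1, 297.6]
orientation: [1.715, 2.632, -0.0]
wrist_force: [-1.1, 0.9, 0.5]
grip_width: 0.997
gripper_force: 0.0
```

Run:
```python
from plan import *
roll(23.3)
go(None,(505,168,290))
```

```text
t 13.63 p [ 483.3 -400.1  297.6] x [-0.404  0.915 -0.   ] y [0.915 0.404 0.   ] z [ 0. -0. -1.] w 0.997 F [-1.1  0.9  0.5] q [-0.83  0.29  1.35 -0.    1.5  -1.25] gf 0.0
roll deg 180.5 -> q6now+ 109 share 1.003 rows 25.2
roll deg 0.5 -> q6now+ -71 share 0.003 rows 0.1
t 13.63 p [ 483.3 -400.1  297.6] x [-0.404  0.915 -0.   ] y [0.915 0.404 0.   ] z [ 0. -0. -1.] w 0.997 F [-1.1  0.9  0.5] q [-0.83  0.29  1.35 -0.    1.5  -1.25] gf 0.0
[505. 168. 290.] tool d mm [510.9 249.4   7.5] n 18 share [0.946 0.462 0.014]
```

Call:
{"op": "apply_moves", "data": {"moves": [0.95,0.46,0,0,60,0.95,0.46,0,0,60,0.95,0.46,0,0,60,0.95,0.46,0,0,60,0.95,0.46,0,0,60,0.95,0.46,0,0,60,0.95,0.46,0,0,60,0.95,0.46,0,0,60,0.95,0.46,0,0,60,0.95,0.46,0,0,60,0.95,0.46,0,0,60,0.95,0.46,0,0,60]}}

```text
t: 14.63
ee_pos: [497.0, -18.8, 297.8]
orientation: [1.715, 2.631, 0.001]
wrist_force: [-0.0, -0.1, -0.3]
grip_width: 0.7
gripper_force: 0.0
```

```bash
cat > look.py <<'E'
from plan import *
def caps(W,near,r=45,zl=196,zh=212):
    d=np.hypot(W[...,0]-near[0],W[...,1]-near[1]); m=(d<r)&(W[...,2]>zl)&(W[...,2]<zh)
    if m.sum()<15: return None
    q=cv2.minAreaRect(W[m][:,:2].astype(np.float32)); return m.sum(),np.round(q[0],1),np.round(q[1],1),round(q[2],1),round(float(np.median(W[m][:,2])),1)
def lidchk(W):
    d=np.hypot(W[...,0]-481.4,W[...,1]+399); m=(d<90)&(W[...,2]>174)&(W[...,2]<205); p=W[m]
    k=(d<40)&(W[...,2]>212)&(W[...,2]<228)
    print('lid',m.sum(),cv2.minEnclosingCircle(p[:,:2].astype(np.float32)) if m.sum()>9 else '','knob',k.sum(),W[k].mean(0))
P=dict(a=(433,372),b=(480,274),c=(518,170))
E
python3 - <<'E'
from look import *
for n in('top','side'):
    f=cam(n); W=cloud(f); print(n); lidchk(W)
    for k in P: print(k,caps(W,P[k]))
    save(f,n+'2.png',s=1.3)
go(None,(517.8,170.2,235))
E
```

```text
top
lid 1448 ((480.54296875, -401.81768798828125), 68.78532409667969) knob 173 [ 480.55074485 -400.40490485  219.57638085]
a (np.int64(101), array([432.9, 371.2]), array([25.6, 31. ]), 22.4, 204.3)
b (np.int64(100), array([480.3, 274. ]), array([25.5, 29.8]), 23.3, 204.3)
c (np.int64(98), array([517.9, 170.3]), array([25.2, 30. ]), 23.1, 203.9)
side
lid 2286 ((481.5534973144531, -401.03521728515625), 69.2342758178711) knob 253 [ 479.15056171 -401.42427326  219.68778402]
a (np.int64(63), array([433.8, 371.7]), array([27.8, 31.4]), 22.1, 203.6)
b (np.int64(65), array([480.2, 273. ]), array([28.3, 32.1]), 18.3, 203.7)
c (np.int64(73), array([518.1, 168.1]), array([29.9, 30.3]), 17.9, 203.9)
t 14.73 p [496.9 -16.3 297.8] x [-0.409  0.912  0.001] y [0.912 0.409 0.001] z [ 0.001  0.002 -1.   ] w 0.71 F [-0.   0.  -0.4] q [-0.21  0.01  1.67  0.    1.47 -0.63] gf 0.0
[517.8 170.2 235. ] tool d mm [161.6  95.3  63.1] n 6 share [0.898 0.53  0.351]
```

View pics/side2.png

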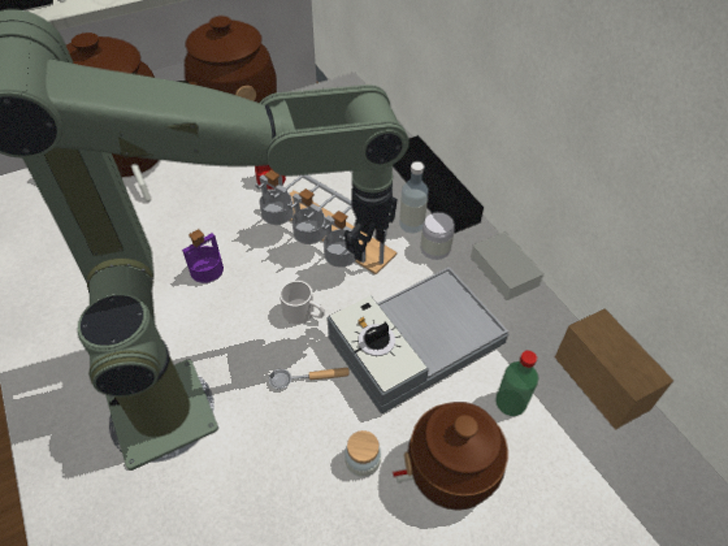

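The side view shows the lid seated on the crock at (458,455), the plate empty, and the three pails still hanging. I'll take the nearest pail, at (340,240).

Call:
{"op": "apply_moves", "data": {"moves": [0.9,0.53,0.2,0,60,0.9,0.53,0.2,0,60,0.9,0.53,0.2,0,60,0.9,0.53,0.3,0,60,0.9,0.53,0.3,0,60,0.9,0.53,0.3,0,60,0,0,0.1,0,60,0,0,0,0,60,0,0,0,0,60]}}

```text
t: 15.48
ee_pos: [519.2, 165.6, 249.3]
orientation: [1.716, 2.631, -0.002]
wrist_force: [0.0, -0.4, 0.0]
grip_width: 0.701
gripper_force: 0.0
```

Run:
```python
from plan import *
roll(23.2)
go(None,(518,170,203))
```

```text
t 15.48 p [519.2 165.6 249.3] x [-0.403  0.915 -0.001] y [ 0.915  0.403 -0.001] z [-0.    -0.001 -1.   ] w 0.701 F [ 0.  -0.4  0. ] q [ 0.15  0.15  1.62 -0.    1.38 -0.26] gf 0.0
roll deg 0.6 -> q6now+ -15 share 0.003 rows 0.1
t 15.48 p [519.2 165.6 249.3] x [-0.403  0.915 -0.001] y [ 0.915  0.403 -0.001] z [-0.    -0.001 -1.   ] w 0.701 F [ 0.  -0.4  0. ] q [ 0.15  0.15  1.62 -0.    1.38 -0.26] gf 0.0
[518. 170. 203.] tool d mm [ 4.5  0.7 46.3] n 2 share [0.076 0.011 0.771]
```

Call:
{"op": "apply_moves", "data": {"moves": [0.15,0.02,0,0,60,0,0,0.5,0,60,0,0,0.5,0,60,0,0,0.4,0,60,0,0,0.13,0,60,0,0,0,0,60,0,0,0,0,40,0,0,0,0,10,0,0,0,0,10,0,0,0,0,10,0,0,0,0,10,0,0,0,0,10], "grip_force": 80}}

```text
t: 16.48
ee_pos: [518.7, 170.8, 204.8]
orientation: [1.716, 2.629, 0.002]
wrist_force: [0.0, -1.4, 4.7]
grip_width: 0.282
gripper_force: 78.7
```

Run:
```python
from plan import *
show()
```

```text
t 16.48 p [518.7 170.8 204.8] x [-0.403  0.915 -0.001] y [0.915 0.403 0.002] z [ 0.002  0.    -1.   ] w 0.282 F [ 0.  -1.4  4.7] q [ 0.16  0.19  1.67 -0.    1.28 -0.25] gf 78.67928981781006
```

Call:
{"op": "apply_moves", "data": {"moves": [0,0,-0.2,0,10,0,0,-0.3,0,10,0,0,-0.3,0,10,0,0,-0.2,0,10,0,0,0,0,10,0,0,0,0,10]}}

```text
t: 16.98
ee_pos: [518.2, 170.9, 234.2]
orientation: [1.716, 2.63, 0.002]
wrist_force: [0.4, -0.4, -1.6]
grip_width: 0.281
gripper_force: 78.8
```

Run:
```python
from look import *
f=cam('side'); save(f,'lift.png',(180,120,340,240),4.5); show()
```

```text
t 17.03 p [517.8 170.8 233.5] x [-0.403  0.915  0.   ] y [0.915 0.403 0.   ] z [-0.  0. -1.] w 0.28 F [-0.4 -0.  -2.9] q [ 0.16  0.16  1.64  0.    1.34 -0.25] gf 78.77255201339722
```

View pics/lift.png

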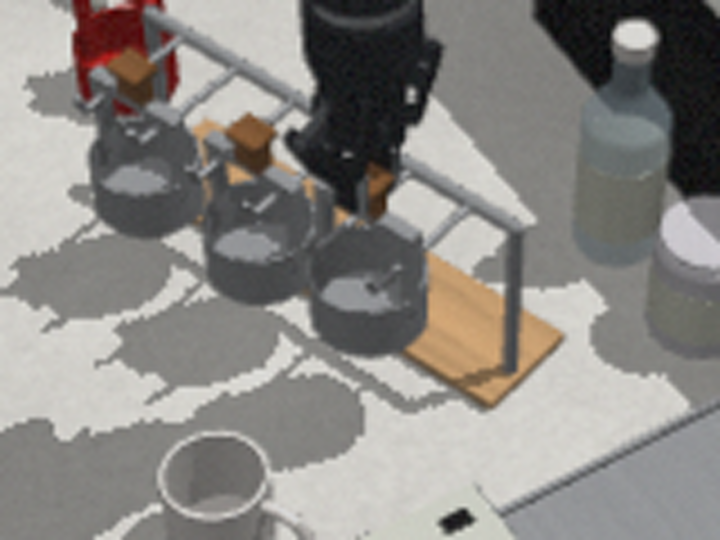

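The lift picture shows pail c raised level, its bar clear of the prongs, with the other two undisturbed. Now I'll draw it out.

Call:
{"op": "apply_moves", "data": {"moves": [0,-0.3,0,0,10,0,-0.5,0,0,10,0,-0.6,0,0,10,0,-0.6,0,0,10,0,-0.6,0,0,10,0,-0.6,0,0,10,0,-0.6,0,0,10,0,-0.4,0,0,10,0,-0.2,-0.3,0,10,0,0,-0.7,0,10,0,0,-0.8,0,10,0,0,-0.4,0,10]}}

```text
t: 18.03
ee_pos: [397.9, 117.6, 302.7]
orientation: [1.715, 2.628, 0.004]
wrist_force: [0.1, 0.4, -1.8]
grip_width: 0.285
gripper_force: 79.0
```

Run:
```python
from plan import *
go(None,(689.5,-144.5,300))
```

```text
t 18.03 p [397.9 117.6 302.7] x [-0.403  0.915 -0.001] y [0.915 0.403 0.004] z [ 0.004  0.    -1.   ] w 0.285 F [ 0.1  0.4 -1.8] q [ 0.08 -0.19  1.84  0.    1.49 -0.34] gf 78.97766590118408
[ 689.5 -144.5  300. ] tool d mm [-357.4  161.3    3.9] n 13 share [-0.916  0.414  0.01 ]
```

Call:
{"op": "apply_moves", "data": {"moves": [-0.4,0.18,0,0,10,-0.78,0.352,0,0,10,-0.78,0.352,0,0,10,-0.78,0.352,0,0,10,-0.78,0.352,0,0,10,-0.78,0.352,0,0,10,-0.78,0.352,0,0,10,-0.78,0.352,0,0,10,-0.78,0.352,0,0,10,-0.78,0.352,0,0,10,-0.78,0.352,0,0,10,-0.78,0.352,0,0,10]}}

```text
t: 19.03
ee_pos: [617.5, -81.7, 298.0]
orientation: [-1.716, -2.629, 0.001]
wrist_force: [0.3, 0.1, -0.7]
grip_width: 0.279
gripper_force: 78.9
```

Call:
{"op": "apply_moves", "data": {"moves": [-0.78,0.352,0,0,10,-0.78,0.352,0,0,10,-0.78,0.352,0,0,10,-0.4,0.18,0,0,10,-0.19,0.09,0,0,10,0,0,0.3,0,10,0,0,0.6,0,10,0,0,0.6,0,10,0,0,0.6,0,10,0,0,0.4,0,10,0,0,0,0,10,0,0,0,0,10]}}

```text
t: 20.03
ee_pos: [687.6, -143.7, 223.1]
orientation: [-1.714, -2.629, 0.001]
wrist_force: [-0.3, -1.4, -1.7]
grip_width: 0.282
gripper_force: 79.0
```

Run:
```python
from plan import *
go(None,(689.5,-144.5,191.5))
f=cam('side');save(f,'plate1.png',(260,170,420,290),4.5)
```

```text
t 20.03 p [ 687.6 -143.7  223.1] x [-0.403  0.915  0.002] y [ 0.915  0.403 -0.002] z [-0.003  0.001 -1.   ] w 0.282 F [-0.3 -1.4 -1.7] q [-0.33  0.5   1.22  0.    1.43 -0.74] gf 78.95010352134705
[ 689.5 -144.5  191.5] tool d mm [-1.5  1.5 31.6] n 2 share [-0.026  0.025  0.527]
```

View pics/plate1.png

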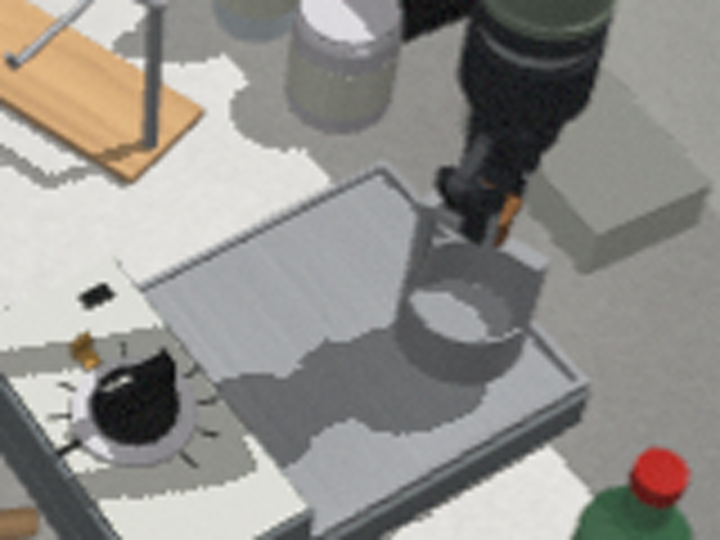

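The pail hangs upright over the far-right part of the plate at about (470,300). I'll lower and release it.

Call:
{"op": "apply_moves", "data": {"moves": [-0.05,0.05,0.3,0,10,0,0,0.3,0,10,0,0,0.2,0,10,0,0,0.1,0,10,0,0,0.08,0,10,0,0,0.05,0,10,0,0,0,0,10,0,0,0,0,10]}}

```text
t: 20.75
ee_pos: [690.8, -145.3, 193.8]
orientation: [1.717, 2.631, 0.0]
wrist_force: [-0.1, 0.2, -1.2]
grip_width: 0.288
gripper_force: 79.0
```

Call:
{"op": "apply_moves", "data": {"moves": [0,0,0.05,0,10,0,0,0,0,10,0,0,0,0,10]}}

```text
t: 21.0
ee_pos: [690.7, -145.2, 192.2]
orientation: [1.717, 2.631, 0.0]
wrist_force: [-0.1, -0.2, -2.0]
grip_width: 0.282
gripper_force: 79.0
```

Call:
{"op": "apply_moves", "data": {"moves": [0,0,0.05,0,10,0,0,0,0,10,0,0,0,0,10]}}

```text
t: 21.25
ee_pos: [690.7, -145.3, 190.7]
orientation: [1.717, 2.631, 0.0]
wrist_force: [0.1, -0.3, -1.1]
grip_width: 0.284
gripper_force: 79.0
```

Call:
{"op": "apply_moves", "data": {"moves": [0,0,0.04,0,10,0,0,0,0,10,0,0,0,0,10]}}

```text
t: 21.5
ee_pos: [690.9, -145.5, 190.7]
orientation: [1.716, 2.63, -0.0]
wrist_force: [-2.0, -0.1, 3.8]
grip_width: 0.284
gripper_force: 79.6
```

Call:
{"op": "apply_moves", "data": {"moves": [0,0,0,0,35,0,0,0,0,50,0,0,0,0,50,0,0,-0.4,0,50,0,0,-0.8,0,50,0,0,-0.9,0,55,0,0,-0.9,0,60,0,0,-0.6,0,60]}}

```text
t: 22.17
ee_pos: [691.6, -145.4, 301.8]
orientation: [1.714, 2.627, 0.002]
wrist_force: [0.8, -0.2, 1.4]
grip_width: 0.702
gripper_force: 0.0
```

Run:
```python
from plan import *
go(None,(480.2,273.6,295),(480.2,273.6,203))
```

```text
t 22.17 p [ 691.6 -145.4  301.8] x [-0.403  0.915 -0.003] y [0.915 0.403 0.004] z [ 0.005 -0.001 -1.   ] w 0.702 F [ 0.8 -0.2  1.4] q [-0.33  0.46  1.12  0.    1.56 -0.74] gf 0.0
[480.2 273.6 295. ] tool d mm [468.7 -24.7   5.2] n 16 share [ 0.976 -0.051  0.011]
[480.2 273.6 203. ] tool d mm [ 0.3 -0.3 92. ] n 4 share [ 0.002 -0.003  0.767]
```

Call:
{"op": "apply_moves", "data": {"moves": [0.976,-0.05,0,0,60,0.976,-0.05,0,0,60,0.976,-0.05,0,0,60,0.976,-0.05,0,0,60,0.976,-0.05,0,0,60,0.976,-0.05,0,0,60,0.976,-0.05,0,0,60,0.976,-0.05,0,0,60,0.976,-0.05,0,0,60,0.976,-0.05,0,0,60,0,0,0,0,60,0,0,0,0,60]}}

```text
t: 23.17
ee_pos: [558.6, 118.1, 298.4]
orientation: [1.712, 2.632, 0.001]
wrist_force: [-0.6, -1.0, 0.4]
grip_width: 0.699
gripper_force: 0.0
```

```bash
cat >> look.py <<'E'
def allchk():
    for n in('top','side'):
        f=cam(n); W=cloud(f); print(n); lidchk(W)
        for k in P: print(k,caps(W,P[k]))
        d=(np.abs(W[...,0]-636)<115)&(np.abs(W[...,1]+98)<115)&(W[...,2]>182)&(W[...,2]<196)
        _,L,S,C=cv2.connectedComponentsWithStats(d.astype(np.uint8))
        for i in range(1,len(S)):
            if S[i,4]>20: q=cv2.minAreaRect(W[L==i][:,:2].astype(np.float32)); print('plate cap',S[i,4],np.round(q[0],1),np.round(q[1],1),np.median(W[L==i][:,2]))
    return W
E
python3 - <<'E'
from look import *
allchk(); go(None,(480.2,273.6,295),(480.2,273.6,203))
E
```

```text
top
lid 1438 ((480.7076110839844, -402.1749572753906), 68.91311645507812) knob 179 [ 480.30269277 -400.05123619  219.55809802]
a (np.int64(100), array([432.4, 372. ]), array([26.3, 30.4]), 22.1, 203.9)
b (np.int64(98), array([480.1, 274.1]), array([25.9, 29.6]), 23.0, 203.9)
c None
plate cap 90 [ 687.7 -147.1] [25.9 30.9] 189.5415844338374
side
lid 2294 ((481.4891662597656, -401.5548095703125), 68.70643615722656) knob 254 [ 479.38776275 -401.59226938  219.56410815]
a (np.int64(60), array([434. , 372.4]), array([25.8, 33.1]), 16.1, 203.4)
b (np.int64(65), array([480.3, 274.2]), array([30.8, 31.3]), 27.9, 203.5)
c None
plate cap 89 [ 688.8 -147. ] [24.1 28.6] 189.70951820429858
t 23.27 p [559.4 116.4 298.1] x [-0.403  0.915 -0.001] y [0.915 0.403 0.001] z [ 0.001 -0.    -1.   ] w 0.702 F [-0.2 -1.2  0.1] q [ 0.05  0.17  1.5  -0.    1.48 -0.36] gf 0.0
[480.2 273.6 295. ] tool d mm [175.8  -9.2   2.9] n 6 share [ 0.977 -0.051  0.016]
[480.2 273.6 203. ] tool d mm [ 0.1 -0.1 92. ] n 4 share [ 0.001 -0.001  0.767]
```

Call:
{"op": "apply_moves", "data": {"moves": [0.977,-0.05,0,0,60,0.977,-0.05,0,0,60,0.977,-0.05,0,0,60,0.977,-0.05,0,0,60,0.977,-0.05,0,0,60,0.977,-0.05,0,0,60,0,0,0.5,0,60,0,0,0.6,0,60,0,0,0.4,0,60,0,0,0,0,60,0,0,0,0,60]}}

```text
t: 24.18
ee_pos: [480.1, 273.1, 251.5]
orientation: [-1.718, -2.629, 0.003]
wrist_force: [0.9, -0.1, 0.1]
grip_width: 0.699
gripper_force: 0.0
```

Run:
```python
from plan import *
go(None,(480.2,273.8,203))
```

```text
t 24.18 p [480.1 273.1 251.5] x [-0.401  0.916 -0.   ] y [ 0.916  0.401 -0.002] z [-0.002 -0.001 -1.   ] w 0.699 F [ 0.9 -0.1  0.1] q [ 0.36  0.16  1.6  -0.    1.38 -0.05] gf 0.0
[480.2 273.8 203. ] tool d mm [ 0.6  0.5 48.5] n 2 share [0.011 0.009 0.809]
```

Call:
{"op": "apply_moves", "data": {"moves": [0.02,0.02,0.5,0,60,0,0,0.5,0,60,0,0,0.45,0,60,0,0,0.15,0,60,0,0,0,0,60,0,0,0,0,40,0,0,0,0,10,0,0,0,0,10,0,0,0,0,10,0,0,0,0,10,0,0,0,0,10], "grip_force": 80}}

```text
t: 25.1
ee_pos: [481.2, 275.1, 206.1]
orientation: [1.716, 2.629, 0.003]
wrist_force: [-1.1, -0.6, 5.8]
grip_width: 0.283
gripper_force: 78.6
```

Call:
{"op": "apply_moves", "data": {"moves": [0,0,-0.2,0,10,0,0,-0.3,0,10,0,0,-0.3,0,10,0,0,-0.2,0,10,0,0,0,0,10,0,0,0,0,10]}}

```text
t: 25.6
ee_pos: [480.5, 275.1, 235.0]
orientation: [1.716, 2.63, 0.002]
wrist_force: [0.5, -0.2, -3.0]
grip_width: 0.282
gripper_force: 78.9
```

Run:
```python
from plan import *
show()
```

```text
t 25.6 p [480.5 275.1 235. ] x [-0.403  0.915 -0.   ] y [0.915 0.403 0.001] z [ 0.001  0.    -1.   ] w 0.282 F [ 0.5 -0.2 -3. ] q [ 0.36  0.18  1.62  0.    1.35 -0.05] gf 78.85792418863275
```

Call:
{"op": "apply_moves", "data": {"moves": [0,-0.3,0,0,10,0,-0.5,0,0,10,0,-0.6,0,0,10,0,-0.6,0,0,10,0,-0.6,0,0,10,0,-0.6,0,0,10,0,-0.6,0,0,10,0,-0.4,0,0,10,0,-0.2,-0.3,0,10,0,0,-0.8,0,10,0,0,-0.8,0,10,0,0,-0.8,0,10]}}

```text
t: 26.6
ee_pos: [358.7, 221.5, 316.4]
orientation: [-1.717, -2.631, 0.001]
wrist_force: [0.6, 0.9, -1.6]
grip_width: 0.282
gripper_force: 79.1
```

Call:
{"op": "apply_moves", "data": {"moves": [0,0,-0.8,0,10,0,0,-0.2,0,10,0,0,0,0,10]}}

```text
t: 26.85
ee_pos: [360.5, 222.1, 347.9]
orientation: [1.715, 2.628, 0.007]
wrist_force: [-0.2, -0.4, -3.0]
grip_width: 0.28
gripper_force: 79.1
```

Run:
```python
from plan import *
go(None,(682.7,-44.5,345),(682.7,-44.5,191))
```

```text
t 26.85 p [360.5 222.1 347.9] x [-0.403  0.915 -0.   ] y [0.915 0.403 0.006] z [ 0.005  0.002 -1.   ] w 0.28 F [-0.2 -0.4 -3. ] q [ 0.35 -0.19  1.75  0.    1.58 -0.07] gf 79.09015001103398
[682.7 -44.5 345. ] tool d mm [-373.8  187.5    4.1] n 13 share [-0.958  0.481  0.011]
[682.7 -44.5 191. ] tool d mm [ 1.00e-01 -9.00e-01  1.54e+02] n 6 share [ 0.    -0.005  0.856]
```

Call:
{"op": "apply_moves", "data": {"moves": [-0.4,0.2,0,0,10,-0.82,0.411,0,0,10,-0.82,0.411,0,0,10,-0.82,0.411,0,0,10,-0.82,0.411,0,0,10,-0.82,0.411,0,0,10,-0.82,0.411,0,0,10,-0.82,0.411,0,0,10,-0.82,0.411,0,0,10,-0.82,0.411,0,0,10,-0.82,0.411,0,0,10,-0.82,0.411,0,0,10]}}

```text
t: 27.85
ee_pos: [602.7, 19.1, 342.2]
orientation: [-1.715, -2.627, 0.003]
wrist_force: [0.5, 1.0, -2.1]
grip_width: 0.28
gripper_force: 79.1
```

Call:
{"op": "apply_moves", "data": {"moves": [-0.82,0.411,0,0,10,-0.82,0.411,0,0,10,-0.82,0.411,0,0,10,-0.4,0.2,0,0,10,-0.18,0.09,0,0,10,0,0,0.3,0,10,0,0,0.8,0,10,0,0,0.8,0,10,0,0,0.8,0,10,0,0,0.8,0,10,0,0,0,0,10,0,0,0,0,10]}}

```text
t: 28.85
ee_pos: [678.8, -43.6, 237.1]
orientation: [-1.712, -2.626, 0.004]
wrist_force: [-0.1, 0.2, -1.8]
grip_width: 0.28
gripper_force: 79.2
```

Run:
```python
from look import *
go(None,(682.7,-44.5,191)); allchk()
```

```text
t 28.85 p [678.8 -43.6 237.1] x [-0.404  0.915  0.004] y [ 0.915  0.404 -0.006] z [-0.007  0.002 -1.   ] w 0.28 F [-0.1  0.2 -1.8] q [-0.19  0.44  1.27  0.    1.44 -0.61] gf 79.15777817572234
[682.7 -44.5 191. ] tool d mm [-2.6  3.4 46.1] n 2 share [-0.044  0.057  0.768]
top
lid 1437 ((480.7762756347656, -401.49383544921875), 68.7432861328125) knob 173 [ 480.32124557 -400.37317596  219.73413483]
a (np.int64(101), array([432.1, 372.1]), array([25.5, 31. ]), 25.6, 204.5)
b None
c None
side
lid 2279 ((481.4923095703125, -401.0216064453125), 68.8567886352539) knob 257 [ 479.33089482 -401.64810134  219.43760583]
a (np.int64(64), array([433.4, 371.1]), array([28.2, 33. ]), 19.3, 203.3)
b None
c None
plate cap 87 [ 689.2 -146.3] [27.5 29.9] 188.9602915875965
```

Call:
{"op": "apply_moves", "data": {"moves": [-0.06,0.08,0.4,0,10,0,0,0.4,0,10,0,0,0.3,0,10,0,0,0.2,0,10,0,0,0.1,0,10,0,0,0.05,0,10,0,0,0,0,10,0,0,0,0,10]}}

```text
t: 29.62
ee_pos: [684.6, -45.8, 197.2]
orientation: [1.717, 2.63, 0.0]
wrist_force: [-0.3, -0.1, -2.5]
grip_width: 0.284
gripper_force: 79.2
```

Call:
{"op": "apply_moves", "data": {"moves": [0,0,0.04,0,10,0,0,0,0,10,0,0,0,0,10]}}

```text
t: 29.87
ee_pos: [684.5, -45.7, 196.1]
orientation: [1.716, 2.63, 0.0]
wrist_force: [-0.7, 0.9, -2.2]
grip_width: 0.285
gripper_force: 79.2
```

Call:
{"op": "apply_moves", "data": {"moves": [0,0,0.08,0,10,0,0,0.06,0,10,0,0,0,0,10,0,0,0,0,10]}}

```text
t: 30.2
ee_pos: [684.6, -45.8, 192.2]
orientation: [1.716, 2.63, 0.0]
wrist_force: [-0.2, -0.1, 0.9]
grip_width: 0.283
gripper_force: 79.5
```

Call:
{"op": "apply_moves", "data": {"moves": [0,0,0.04,0,10,0,0,0,0,10,0,0,0,0,10]}}

```text
t: 30.45
ee_pos: [684.8, -46.0, 192.2]
orientation: [1.716, 2.629, 0.0]
wrist_force: [-2.1, 0.2, 5.0]
grip_width: 0.284
gripper_force: 80.0
```

Call:
{"op": "apply_moves", "data": {"moves": [0,0,0,0,35,0,0,0,0,50,0,0,0,0,50,0,0,-0.4,0,50,0,0,-0.8,0,50,0,0,-0.9,0,55,0,0,-0.9,0,60,0,0,-0.6,0,60]}}

```text
t: 31.12
ee_pos: [685.3, -45.7, 302.6]
orientation: [1.714, 2.627, 0.003]
wrist_force: [0.3, 0.1, 0.5]
grip_width: 0.702
gripper_force: 0.0
```

Run:
```python
from plan import *
go(None,(432.8,371.7,295),(432.8,371.7,203))
```

```text
t 31.12 p [685.3 -45.7 302.6] x [-0.403  0.915 -0.003] y [0.915 0.403 0.004] z [ 0.005 -0.001 -1.   ] w 0.702 F [0.3 0.1 0.5] q [-0.19  0.41  1.18  0.    1.55 -0.61] gf 0.0
[432.8 371.7 295. ] tool d mm [483.8 -63.    6.1] n 17 share [ 0.949 -0.124  0.012]
[432.8 371.7 203. ] tool d mm [ 0.2 -0.4 92. ] n 4 share [ 0.002 -0.003  0.767]
```

Call:
{"op": "apply_moves", "data": {"moves": [0.95,-0.124,0,0,60,0.95,-0.124,0,0,60,0.95,-0.124,0,0,60,0.95,-0.124,0,0,60,0.95,-0.124,0,0,60,0.95,-0.124,0,0,60,0.95,-0.124,0,0,60,0.95,-0.124,0,0,60,0.95,-0.124,0,0,60,0.95,-0.124,0,0,60,0.95,-0.124,0,0,60,0,0,0,0,60]}}

```text
t: 32.12
ee_pos: [518.0, 229.0, 299.4]
orientation: [-1.709, -2.634, -0.003]
wrist_force: [0.4, -0.5, 0.3]
grip_width: 0.705
gripper_force: 0.0
```

Run:
```python
from look import *
allchk()
go(None,(432.8,371.7,295))
```

```text
top
lid 1446 ((480.4195251464844, -401.55389404296875), 69.08938598632812) knob 177 [ 480.36951423 -400.2171363   219.70166843]
a (np.int64(65), array([430.9, 376.1]), array([25.9, 21.1]), 22.2, 204.0)
b None
c None
plate cap 83 [683.5 -47.2] [25.4 28.8] 189.50291103977617
plate cap 90 [ 687.2 -147.8] [26.3 31.1] 189.50382764951925
side
lid 2285 ((481.2040100097656, -401.4839172363281), 69.50067901611328) knob 257 [ 479.20841333 -401.49672923  219.51329602]
a (np.int64(62), array([433.8, 371.3]), array([27. , 29.1]), 12.4, 203.1)
b None
c None
plate cap 80 [682.  -48.3] [25.9 29.6] 189.36048357383697
plate cap 88 [ 689.7 -147. ] [28.5 29.6] 189.0605568763204
t 32.22 p [520.3 225.7 299.3] x [-0.405  0.914 -0.001] y [0.914 0.405 0.001] z [ 0.002 -0.    -1.   ] w 0.702 F [ 0.1 -0.4  0.5] q [ 0.26  0.16  1.5  -0.    1.48 -0.16] gf 0.0
[432.8 371.7 295. ] tool d mm [168.9 -20.9   4.1] n 6 share [ 0.938 -0.116  0.023]
```

Call:
{"op": "apply_moves", "data": {"moves": [0.94,-0.116,0,0,60,0.94,-0.116,0,0,60,0.94,-0.116,0,0,60,0.94,-0.116,0,0,60,0.94,-0.116,0,0,60,0.94,-0.116,0,0,60,0,0,0.5,0,60,0,0,0.6,0,60,0,0,0.4,0,60,0,0,0,0,60,0,0,0,0,60]}}

```text
t: 33.13
ee_pos: [433.7, 370.3, 252.5]
orientation: [-1.718, -2.629, 0.003]
wrist_force: [0.7, 0.2, 0.7]
grip_width: 0.707
gripper_force: 0.0
```

Run:
```python
from plan import *
go(None,(432.9,371.7,203))
```

```text
t 33.13 p [433.7 370.3 252.5] x [-0.401  0.916 -0.   ] y [ 0.916  0.401 -0.002] z [-0.002 -0.001 -1.   ] w 0.707 F [0.7 0.2 0.7] q [ 0.56  0.2   1.55 -0.    1.39  0.14] gf 0.0
[432.9 371.7 203. ] tool d mm [ 1.6 -0.  49.5] n 2 share [ 0.027 -0.     0.825]
```

Call:
{"op": "apply_moves", "data": {"moves": [0.04,0,0.5,0,60,0,0,0.5,0,60,0,0,0.45,0,60,0,0,0.19,0,60,0,0,0,0,60,0,0,0,0,40,0,0,0,0,10,0,0,0,0,10,0,0,0,0,10,0,0,0,0,10,0,0,0,0,10], "grip_force": 80}}

```text
t: 34.05
ee_pos: [433.8, 372.9, 205.9]
orientation: [1.716, 2.63, 0.004]
wrist_force: [-0.0, -1.4, 5.9]
grip_width: 0.278
gripper_force: 78.7
```

Call:
{"op": "apply_moves", "data": {"moves": [0,0,-0.2,0,10,0,0,-0.3,0,10,0,0,-0.3,0,10,0,0,-0.2,0,10,0,0,0,0,10,0,0,0,0,10]}}

```text
t: 34.55
ee_pos: [433.1, 372.6, 234.7]
orientation: [1.716, 2.631, 0.002]
wrist_force: [0.4, -0.5, -2.4]
grip_width: 0.286
gripper_force: 78.8
```

Run:
```python
from plan import *
show()
```

```text
t 34.55 p [433.1 372.6 234.7] x [-0.403  0.915  0.   ] y [0.915 0.403 0.001] z [ 0.001  0.001 -1.   ] w 0.286 F [ 0.4 -0.5 -2.4] q [0.56 0.21 1.57 0.   1.35 0.14] gf 78.83510112762451
```

Run:
```python
from h import *
W=np.load('topW.npy'); I=np.load('topI.npy').astype(int)
m=(I[...,2]>I[...,1]+30)&(I[...,0]>I[...,1]+15)&(W[...,2]>5); p=W[m]; print(m.sum(),p.min(0),p.max(0),p.mean(0))
W=np.load('sideW.npy'); d=np.hypot(W[...,0]-p[:,0].mean(),W[...,1]-p[:,1].mean()); k=(d<90)&(W[...,2]>20)&(W[...,2]<160); print(W[k].min(0),W[k].max(0))
```

```text
403 [172.36289946 287.88966584   5.01893817] [254.54159865 371.70888819 116.83592041] [214.91965408 327.39771329  39.6794789 ]
[173.43715114 285.1241051   20.01239617] [258.67644511 375.3053019  144.10430741]
```

Call:
{"op": "apply_moves", "data": {"moves": [0,-0.3,0,0,10,0,-0.5,0,0,10,0,-0.6,0,0,10,0,-0.6,0,0,10,0,-0.6,0,0,10,0,-0.5,0,0,10,0,-0.3,0,0,10,0,-0.2,0,0,10,0,0,-0.3,0,10,0,0,-0.6,0,10,0,0,-0.8,0,10,0,0,-0.8,0,10]}}

```text
t: 35.55
ee_pos: [334.3, 328.9, 310.1]
orientation: [-1.717, -2.631, 0.001]
wrist_force: [0.7, 0.8, -2.4]
grip_width: 0.28
gripper_force: 78.9
```

Call:
{"op": "apply_moves", "data": {"moves": [0,0,-0.8,0,10,0,0,-0.4,0,10,0,0,0,0,10]}}

```text
t: 35.8
ee_pos: [336.1, 330.2, 349.4]
orientation: [1.715, 2.628, 0.012]
wrist_force: [0.6, 0.1, -1.8]
grip_width: 0.285
gripper_force: 79.0
```

Run:
```python
from plan import *
go(None,(587,-101.5,345),(587,-101.5,191))
```

```text
t 35.8 p [336.1 330.2 349.4] x [-0.403  0.915  0.001] y [0.915 0.402 0.009] z [ 0.007  0.005 -1.   ] w 0.285 F [ 0.6  0.1 -1.8] q [ 0.59 -0.09  1.65 -0.    1.57  0.18] gf 78.99429202079773
[ 587.  -101.5  345. ] tool d mm [-496.1   55.9    4.1] n 17 share [-0.973  0.11   0.008]
[ 587.  -101.5  191. ] tool d mm [ -0.2  -1.3 154. ] n 6 share [-0.001 -0.007  0.856]
```

Call:
{"op": "apply_moves", "data": {"moves": [-0.4,0.05,0,0,10,-0.82,0.092,0,0,10,-0.82,0.092,0,0,10,-0.82,0.092,0,0,10,-0.82,0.092,0,0,10,-0.82,0.092,0,0,10,-0.82,0.092,0,0,10,-0.82,0.092,0,0,10,-0.82,0.092,0,0,10,-0.82,0.092,0,0,10,-0.82,0.092,0,0,10,-0.82,0.092,0,0,10]}}

```text
t: 36.8
ee_pos: [477.0, 81.8, 343.1]
orientation: [-1.716, -2.629, 0.002]
wrist_force: [0.2, 0.1, -2.2]
grip_width: 0.284
gripper_force: 78.9
```

Call:
{"op": "apply_moves", "data": {"moves": [-0.82,0.092,0,0,10,-0.82,0.092,0,0,10,-0.82,0.092,0,0,10,-0.82,0.092,0,0,10,-0.82,0.092,0,0,10,-0.82,0.092,0,0,10,-0.82,0.092,0,0,10,-0.82,0.092,0,0,10,-0.4,0.05,0,0,10,-0.16,0.02,0,0,10,0,0,0,0,10,0,0,0,0,10]}}

```text
t: 37.8
ee_pos: [584.6, -101.8, 344.3]
orientation: [-1.715, -2.629, -0.0]
wrist_force: [0.5, 0.2, -2.3]
grip_width: 0.279
gripper_force: 78.9
```

Run:
```python
from look import *
go(None,(587,-101.5,191)); allchk()
f=cam('side');save(f,'plate3.png',(240,150,420,310),4)
```

```text
t 37.8 p [ 584.6 -101.8  344.3] x [-0.403  0.915  0.002] y [ 0.915  0.403 -0.001] z [-0.002  0.001 -1.   ] w 0.279 F [ 0.5  0.2 -2.3] q [-0.32  0.19  1.37  0.    1.58 -0.73] gf 78.9443564414978
[ 587.  -101.5  191. ] tool d mm [ -1.    2.5 153.3] n 6 share [-0.005  0.014  0.851]
top
lid 1447 ((480.0715637207031, -401.5935974121094), 68.86714935302734) knob 175 [ 480.36310514 -400.3780142   219.82873747]
a None
b None
c None
plate cap 84 [683.7 -47.9] [26.1 31. ] 189.58049507856214
side
lid 2284 ((481.8206481933594, -401.7420654296875), 69.33891296386719) knob 254 [ 479.40520399 -401.54819412  219.56610255]
a None
b None
c None
plate cap 63 [684.5 -47.9] [21.9 34.3] 189.41540967161168
plate cap 87 [ 688.5 -147.3] [27.9 30. ] 189.13078718558017
```

View pics/plate3.png

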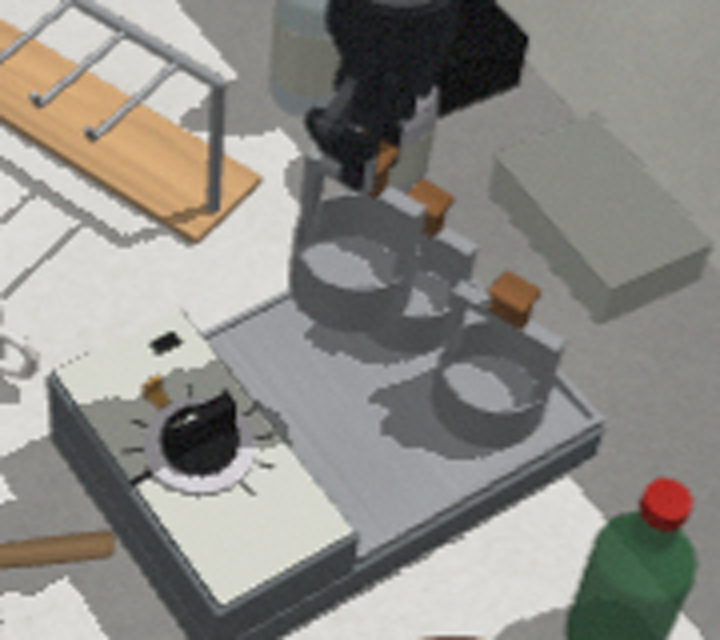

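The picture shows two pails upright on the plate at about (425,290) and (495,390), with the third held above at (350,260). The dial is still off. I'll lower the third.

Call:
{"op": "apply_moves", "data": {"moves": [-0.03,0.08,0.3,0,10,0,0,0.7,0,10,0,0,0.8,0,10,0,0,0.8,0,10,0,0,0.7,0,10,0,0,0.5,0,10,0,0,0.4,0,10,0,0,0.3,0,10,0,0,0.2,0,10,0,0,0.1,0,10,0,0,0,0,10,0,0,0,0,10]}}

```text
t: 38.95
ee_pos: [588.3, -102.8, 202.0]
orientation: [1.716, 2.63, 0.001]
wrist_force: [-0.3, 0.5, -1.9]
grip_width: 0.285
gripper_force: 78.9
```

Run:
```python
from look import *
go(None,(587,-101.5,191))
```

```text
t 38.95 p [ 588.3 -102.8  202. ] x [-0.403  0.915 -0.001] y [0.915 0.403 0.001] z [ 0.002 -0.001 -1.   ] w 0.285 F [-0.3  0.5 -1.9] q [-0.32  0.3   1.54  0.    1.3  -0.73] gf 78.94122004508972
[ 587.  -101.5  191. ] tool d mm [ 1.7 -0.7 11. ] n 1 share [ 0.056 -0.024  0.366]
```

Call:
{"op": "apply_moves", "data": {"moves": [0,0,0.15,0,10,0,0,0.12,0,10,0,0,0.05,0,10,0,0,0,0,10,0,0,0,0,10]}}

```text
t: 39.37
ee_pos: [587.7, -102.6, 191.5]
orientation: [1.717, 2.631, 0.0]
wrist_force: [-0.7, -0.4, -1.5]
grip_width: 0.279
gripper_force: 79.0
```

Call:
{"op": "apply_moves", "data": {"moves": [0,0,0.04,0,10,0,0,0,0,10,0,0,0,0,10]}}

```text
t: 39.62
ee_pos: [588.0, -102.9, 191.5]
orientation: [1.716, 2.63, -0.0]
wrist_force: [-1.6, -0.5, 4.1]
grip_width: 0.284
gripper_force: 79.7
```

Call:
{"op": "apply_moves", "data": {"moves": [0,0,0,0,35,0,0,0,0,50,0,0,0,0,50,0,0,-0.4,0,50,0,0,-0.8,0,50,0,0,-0.9,0,55,0,0,-0.9,0,60,0,0,-0.6,0,60,0,0,0,-0.039,60,0,0,0,-0.039,60,0,0,0,-0.039,60,0,0,0,-0.039,60]}}

```text
t: 40.62
ee_pos: [587.9, -102.6, 299.4]
orientation: [1.018, 2.971, 0.0]
wrist_force: [0.3, -0.2, -0.8]
grip_width: 0.704
gripper_force: 0.0
```

Call:
{"op": "apply_moves", "data": {"moves": [0,0,0,-0.039,50,0,0,0,-0.039,50,0,0,0,-0.039,50,0,0,0,-0.039,50,0,0,0,-0.039,50,0,0,0,-0.039,50,0,0,0,0,50,0,0,0,0,50]}}

```text
t: 41.28
ee_pos: [587.8, -102.6, 298.9]
orientation: [-0.104, 3.139, -0.0]
wrist_force: [0.5, -0.4, 0.6]
grip_width: 0.583
gripper_force: 0.0
```

Run:
```python
from look import *
allchk(); roll(94)
go(None,(465.2,-109.2,230),(465.2,-109.2,143.7))
for n in('top','side'):
  for i in range(2):
    f=cam(n);W=cloud(f);I=f['frame'];h=cv2.cvtColor(I,cv2.COLOR_RGB2HSV)
    m=(h[...,0]>12)&(h[...,0]<30)&(h[...,1]>110)&(h[...,2]>90)&(W[...,2]>99)&(W[...,2]<125)&(np.hypot(W[...,0]-465,W[...,1]+109.5)<75)
    if m.sum()<4: print(n,m.sum()); continue
    c=W[m].mean(0); d=c[:2]-[465,-109.5]; print(n,m.sum(),c,np.hypot(*d),'yaw',np.degrees(np.arctan2(d[1],d[0])))
f=cam('top');save(f,'top4.png',(270,130,410,260),5)
```

```text
top
lid 1443 ((480.5030517578125, -401.4628601074219), 68.52690124511719) knob 178 [ 480.32794286 -400.16503428  219.58073678]
a None
b None
c None
plate cap 84 [683.7 -47. ] [27.3 28. ] 189.99157308359582
side
lid 2283 ((481.8971252441406, -401.2950439453125), 69.23902130126953) knob 256 [ 479.32339472 -401.45905178  219.51891528]
a None
b None
c None
plate cap 89 [ 689.2 -146.6] [29.7 28.7] 189.5597698046878
plate cap 91 [ 587.  -102.3] [26.5 29.9] 188.83162250678544
t 41.38 p [ 587.8 -102.6  298.7] x [-0.998 -0.067 -0.   ] y [-0.067  0.998 -0.   ] z [ 0. -0. -1.] w 0.584 F [1.  0.  0.4] q [-0.32  0.22  1.43  0.    1.49 -1.96] gf 0.0
roll deg 179.8 -> q6now+ 68 share 0.999 rows 25.1
roll deg -0.2 -> q6now+ -112 share -0.001 rows 0.0
t 41.38 p [ 587.8 -102.6  298.7] x [-0.998 -0.067 -0.   ] y [-0.067  0.998 -0.   ] z [ 0. -0. -1.] w 0.584 F [1.  0.  0.4] q [-0.32  0.22  1.43  0.    1.49 -1.96] gf 0.0
[ 465.2 -109.2  230. ] tool d mm [122.8   1.6  68.6] n 5 share [0.819 0.01  0.458]
[ 465.2 -109.2  143.7] tool d mm [ 0.   0.  86.3] n 3 share [0.    0.    0.959]
top 12 [455.94412302 -59.68357974 111.78887166] 50.63284147295803 yaw 100.30300502828395
top 11 [455.58923814 -58.80534752 113.67495397] 51.560743102150916 yaw 100.51645857311367
side 23 [457.06680878 -59.84674758 110.54660061] 50.283009045912436 yaw 99.07752985392601
side 21 [457.68481219 -60.92866643 110.35553516] 49.11910440341961 yaw 98.56478155535315
```

View pics/top4.png

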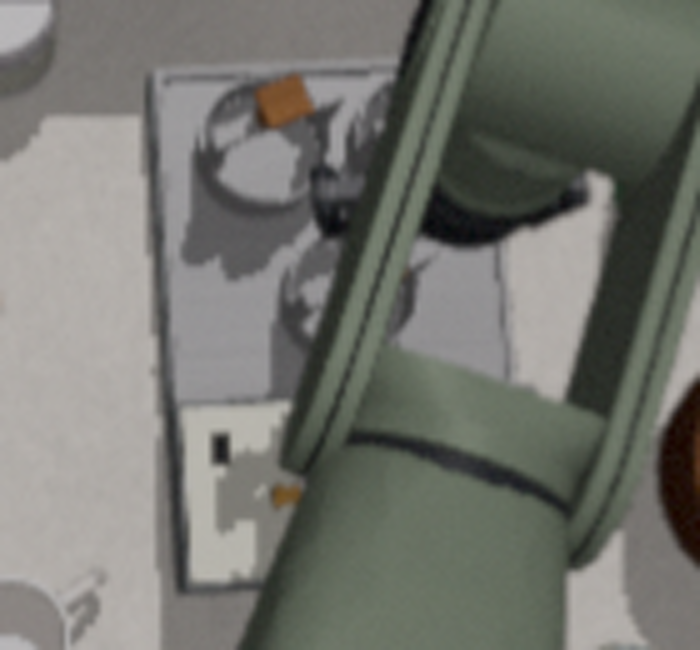

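All three pails stand on the plate (cap tops at z = 189 mm) and the lid is seated. The rider is at world yaw ~99.5°, so I need about +84.5° from off. Next, grip the dial.

Call:
{"op": "apply_moves", "data": {"moves": [0.8,0.01,0,0,50,0.8,0.01,0.2,0,50,0.8,0.01,0.5,0,50,0.8,0.01,0.8,0,50,0.89,0.01,0.8,0,50,0,0,0.3,0,50,0,0,0,0,50,0,0,0,0,50]}}

```text
t: 42.3
ee_pos: [465.6, -109.8, 220.6]
orientation: [-0.107, 3.139, -0.0]
wrist_force: [0.5, -0.1, 0.7]
grip_width: 0.585
gripper_force: 0.0
```

Run:
```python
from look import *
go(None,(465,-109.3,143.7))
```

```text
t 42.3 p [ 465.6 -109.8  220.6] x [-0.998 -0.068 -0.001] y [-0.068  0.998 -0.   ] z [ 0.001 -0.    -1.   ] w 0.585 F [ 0.5 -0.1  0.7] q [-0.41  0.03  1.81  0.    1.3  -2.05] gf 0.0
[ 465.  -109.3  143.7] tool d mm [ 0.7  0.5 76.9] n 3 share [0.007 0.006 0.854]
```

Call:
{"op": "apply_moves", "data": {"moves": [0.02,0.02,0.6,0,50,0,0,0.6,0,50,0,0,0.6,0,50,0,0,0.5,0,50,0,0,0.24,0,50,0,0,0,0,50,0,0,0,0,0,0,0,0,0,0,0,0,0,0,0,0,0,0,0,0,0,0,0,0,0,0,0,0,0,0], "grip_force": 35}}

```text
t: 43.3
ee_pos: [465.9, -108.8, 145.8]
orientation: [-0.108, 3.136, 0.0]
wrist_force: [0.3, 3.6, 5.7]
grip_width: 0.15
gripper_force: 36.1
```

Run:
```python
from look import *
o,_=show(); print(o['moment']); roll(9.5)
```

```text
t 43.3 p [ 465.9 -108.8  145.8] x [-0.998 -0.069 -0.004] y [-0.069  0.998 -0.   ] z [ 0.004  0.    -1.   ] w 0.15 F [0.3 3.6 5.7] q [-0.41  0.12  1.88  0.    1.14 -2.05] gf 36.125768423080444
[ 0.54962676  0.02968291 -0.03080646]
t 43.3 p [ 465.9 -108.8  145.8] x [-0.998 -0.069 -0.004] y [-0.069  0.998 -0.   ] z [ 0.004  0.    -1.   ] w 0.15 F [0.3 3.6 5.7] q [-0.41  0.12  1.88  0.    1.14 -2.05] gf 36.125768423080444
roll deg 264.4 -> q6now+ 147 share 1.469 rows 36.9
roll deg 84.4 -> q6now+ -33 share 0.469 rows 11.8
```

Call:
{"op": "apply_moves", "data": {"moves": [0,0,0,0.039,0,0,0,0,0.039,0,0,0,0,0.039,0,0,0,0,0.039,0,0,0,0,0.039,0,0,0,0,0.039,0,0,0,0,0.039,0,0,0,0,0.039,0,0,0,0,0.039,0,0,0,0,0.039,0,0,0,0,0.039,0,0,0,0,0.039,0]}}

```text
t: 44.3
ee_pos: [464.2, -110.7, 145.8]
orientation: [2.03, 2.395, -0.006]
wrist_force: [-5.6, -3.2, 8.9]
grip_width: 0.157
gripper_force: 36.5
```

Call:
{"op": "apply_moves", "data": {"moves": [0,0,0,0,0,0,0,0,0,0,0,0,0,0,0]}}

```text
t: 44.55
ee_pos: [464.3, -110.7, 145.8]
orientation: [2.024, 2.401, -0.006]
wrist_force: [-4.4, -3.0, 9.4]
grip_width: 0.154
gripper_force: 36.5
```

Run:
```python
from look import *
o,_=show(); print(o['moment']); roll(9.5)
```

```text
t 44.55 p [ 464.3 -110.7  145.8] x [-0.169  0.986 -0.004] y [ 0.986  0.169 -0.001] z [-0.001 -0.004 -1.   ] w 0.154 F [-4.4 -3.   9.4] q [-0.41  0.12  1.88 -0.    1.14 -0.58] gf 36.471619606018066
[-0.46139157  1.01672409  0.01957971]
t 44.55 p [ 464.3 -110.7  145.8] x [-0.169  0.986 -0.004] y [ 0.986  0.169 -0.001] z [-0.001 -0.004 -1.   ] w 0.154 F [-4.4 -3.   9.4] q [-0.41  0.12  1.88 -0.    1.14 -0.58] gf 36.471619606018066
roll deg 180.2 -> q6now+ 147 share 1.001 rows 25.2
roll deg 0.2 -> q6now+ -33 share 0.001 rows 0.0
```

Release, rise straight up, retreat toward the robot at height, and check.

Call:
{"op": "apply_moves", "data": {"moves": [0,0,0,0,30,0,0,0,0,50,0,0,0,0,50,0,0,-0.5,0,50,0,0,-1,0,50,0,0,-1,0,50,0,0,-1,0,50,0,0,-1,0,50,0,0,-0.5,0,50,0.9,0,0,0,50,0.9,0,0,0,50,0.9,0,0,0,50]}}

```text
t: 45.55
ee_pos: [450.9, -28.5, 294.4]
orientation: [2.027, 2.399, 0.001]
wrist_force: [0.6, 0.2, -0.6]
grip_width: 0.585
gripper_force: 0.0
```

Call:
{"op": "apply_moves", "data": {"moves": [0.9,0,0,0,50,0.9,0,0,0,50,0.9,0,0,0,50,0.9,0,0,0,50,0.9,0,0,0,50,0.9,0,0,0,50,0.9,0,0,0,50,0.9,0,0,0,50,0,0,0,0,50,0,0,0,0,50]}}

```text
t: 46.38
ee_pos: [414.0, 184.7, 293.8]
orientation: [2.021, 2.405, -0.001]
wrist_force: [0.4, -0.2, -0.2]
grip_width: 0.588
gripper_force: 0.0
```

Run:
```python
from look import *
allchk()
pr=lambda f,x,y,z: tuple(cv2.projectPoints(np.array([[[x,y,z]]],float),np.array(f['rvec'],float),f['t'],f['K'],f['D'])[0].ravel())
for n in('top','side'):
    f=cam(n);W=cloud(f)
    m2=(np.hypot(W[...,0]-465,W[...,1]+109.5)<32)&(W[...,2]>139)&(W[...,2]<150)
    print(n,m2.sum(),cv2.minAreaRect(W[m2][:,:2].astype(np.float32)))
    # image direction check: axis point and bar/rider yaw candidates
    save(f,n+'5.png',(285,165,405,265) if n=='top' else (230,190,400,320),6 if n=='top' else 4)
show()
f=cam('top'); a=cv2.imread('pics/top5.png'); b=cv2.imread('pics/side5.png')
h=min(a.shape[0],520); r=lambda i:cv2.resize(i,(400,int(i.shape[0]*400/i.shape[1])))
a,b=r(a),r(b); H=max(a.shape[0],b.shape[0]); pad=lambda i:cv2.copyMakeBorder(i,0,H-i.shape[0],0,0,cv2.BORDER_CONSTANT)
cv2.imwrite('pics/both5.png',np.hstack([pad(a),pad(b)]))
```

```text
top
lid 1446 ((487.40509033203125, -398.7388610839844), 69.67433166503906) knob 175 [ 488.5769362  -396.61663917  219.61895397]
a None
b None
c None
plate cap 84 [683.7 -47.2] [27.4 29.5] 189.8057931066841
plate cap 89 [ 687.6 -147. ] [25.6 30.6] 188.7958237830428
plate cap 90 [ 587.2 -103.2] [25.4 30.8] 189.87359687496723
side
lid 2280 ((487.344482421875, -396.68328857421875), 71.40086364746094) knob 246 [ 487.18188349 -398.0942514   219.59288226]
a None
b None
c None
plate cap 81 [682.2 -48.6] [27.3 30.8] 189.47634179392045
plate cap 88 [ 688.2 -147.1] [27.9 28.4] 189.61324422627558
plate cap 91 [ 587.3 -102.6] [26.7 31.1] 189.24351089954547
top 83 ((464.9286804199219, -109.50831604003906), (14.059244155883789, 51.95738983154297), 9.74220085144043)
side 87 ((465.02423095703125, -110.10689544677734), (14.57363224029541, 50.91987228393555), 11.098634719848633)
t 46.58 p [414.6 182.9 293.9] x [-0.167  0.986 -0.   ] y [ 0.986  0.167 -0.   ] z [-0. -0. -1.] w 0.586 F [-0.7  0.   0. ] q [ 0.22 -0.09  1.77 -0.    1.46  0.06] gf 0.0
```

View pics/both5.png

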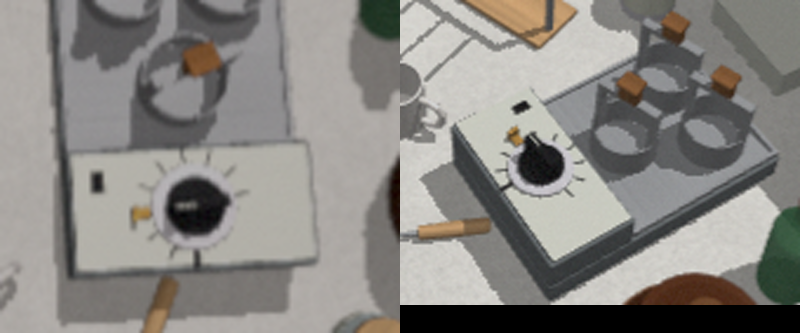

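The picture shows the three pails upright on the plate and the white pointer line on the brass rider: bar at 99.7°, rider at ~99.5°. The lid has been nudged about 7 mm within the mouth, so I'll check that it is level before handing in.

Run:
```python
from look import *
ok=True
for n in('top','side'):
    W=cloud(cam(n)); d=np.hypot(W[...,0]-487.5,W[...,1]+397.5)
    for lo,hi,zl,zh in((0,17,214,226),(55,66,172,186)):
        m=(d>lo)&(d<hi)&(W[...,2]>zl)&(W[...,2]<zh); p=W[m]; A=np.c_[p[:,:2]-p[:,:2].mean(0),np.ones(len(p))]
        c=np.linalg.lstsq(A,p[:,2],rcond=None)[0]; print(n,m.sum(),'tilt',np.round(c,3))
```

```text
top 110 tilt [ 4.30000e-02 -2.00000e-03  2.20146e+02]
top 455 tilt [ 8.00000e-03 -3.00000e-03  1.79198e+02]
side 165 tilt [6.00000e-03 1.00000e-02 2.20124e+02]
side 741 tilt [9.00000e-03 3.00000e-03 1.78982e+02]
```

```bash
python3 -c "
from cell import env
print(env.finish_job())"
```

```text
the job is handed in; nothing more can be done
None
```

The job is handed in after 47 s of robot time, with no verdict returned: the lid sits level in the crock mouth (nudged about 7 mm off centre after seating, within the 12 mm limit), all three pails stand upright on the plate, and the dial went to off first and now points at the rider to within about 2°.

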